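# Clamp the sample block in the cam fixture

## Task

Take the aluminium sample block with the two blue stripes out of the rack and stand it in the nest of the clamping fixture, with the cam swung back far enough to let it in. Then, with the block let go in the nest, swing the cam's red-knobbed handle until the cam's high point (red mark) faces the sprung follower squarely and the orange pad presses the block against the green stop. Leave the other two blocks, the mouse, bottle, case, cup and brush where they are, and never tip the sample over.

Things in the scene. Friction and masses are not known exactly. Their poses are not given: they have to be found in the camera images.
- sample_mid (a point): Centre of the loose aluminium sample block, 62 (its x) by 36 (its y) by 70 high (its z), about 0.4 kg, dark bore and two blue stripes on top. Stands in one of the rack's three slots, which one varies. In the rack only its 36 wide end faces are free (grip across 62); in the nest stop and pad cover these, so only its long sides are free (grip across 36): regrasp it on the bench between.
- rack: Fixed white three-slot rack; origin under its centre at the bench top. Base 88 (x) by 157 (y) by 8 thick; blocks stand on it, long side along the rack's x. Slots at y = -49, 0, +49, each 39 wide, between four walls 10 thick, 58 long in x, reaching 82 above the bench. Lips at x = +-33.5 to +-38.5, tops 18 above the bench, close the slot ends: lift blocks out.
- spare_a_mid (a point): Centre of a bystander block, all brass, same size as the sample, in another slot of the rack. Leave alone.
- spare_b_mid (a point): Centre of a bystander block, grey plastic with yellow stripes, same size as the sample, in another slot of the rack. Leave alone.
- fixture: Fixed clamping fixture; origin at the bench top under the centre of its base plate, 210 (x) by 120 (y) by 12 thick. Its x runs from the cam to the stop: brass cam axis at x = -60, dark guide block at -15 to 1 (top 50 above the bench), sprung follower with orange pad, nest, then the green stop: face at x = 86, 12 thick, 50 wide, reaching 92 above the bench.
- nest (a point): Point on the fixture's base plate (12 above the bench) under the centre of the clamped block; at fixture x = 55, y = 0; axes those of the fixture. The block stands here with its 62 length along x, either way round, between two low rails: inner faces at y = +-20, 44 long, 6 thick, tops 22 above the bench (2 mm play each side).
- cam (a joint): Cam angle, rad. 0: high point (red mark) faces the follower, handle points along the fixture's -x. Growing values turn it counterclockwise from above and draw the pad back; the handle points to fixture angle pi + value. Stops at -0.6 and 2.2; friction holds it (2 N at the knob). Gap from pad to stop is 60 + 8(1 - cos(value)) mm: the block goes in easily from 1.7 up, not below about 1.
- cam_axis (a point): Point on the cam's axis, at the height of the handle arm (62 above the bench); axes those of the fixture. The cam is a disc of 28 radius with its centre 8 off the axis.
- knob_mid (a point): Centre of the grip of the red upright knob at the end of the cam's handle, 80 from the cam's axis: a free-spinning cylinder of 24 diameter from 67 to 113 above the bench; this point lies 93 above the bench. The handle arm lies just under it.
- follower (a joint): Position of the sprung follower, m: 0 when the cam's high point has pushed it fully forward towards the nest, 0.016 when fully back. A spring keeps it on the cam.
- pad: Orange pad carried by the follower on its own spring (2 mm of give when clamped, about 9 N), 8 thick, 44 wide, reaching 92 above the bench. Its origin lies on the follower at the bench top; its front face is 50 ahead (+x) of it.
- mouse_mid (a point): Centre of a grey computer mouse, 104 by 60 by 34 high, loose. Leave alone.
- cleaner_mid (a point): Centre of a white upright bottle with blue cap, 48 diameter, 115 high, loose. Leave alone.
- scale_case_mid (a point): Centre of a flat wooden case with a glass scale, 100 by 45 by 22 high, loose. Leave alone.
- weight_cup_mid (a point): Centre of a white ceramic cup, 72 diameter, 60 high, loose. Leave alone.
- dust_brush_grip (a point): Point on the handle of a dust brush about 200 long, lying, loose. Leave alone.
- sample: The same sample block, origin at the centre of its underside.
Things that resemble listed ones, but are neither listed nor needed, are in the scene too. What is shaped like the sample but pink or purple is not meant.

How it is judged:
By the outcome, as a careful person would: the job done as asked, in the order asked, and still so for the second after the job is handed in, with the robot touching nothing.
It also fails if it takes over 72 s, if anything falls off the work surface, if the arm or the gripper's body presses on something with over 40 N, if the wrist force passes 120 N, or if a joint passes its speed limit or range.

## Robot

A 6-joint arm with a two-finger parallel gripper is mounted at the origin on the work surface. World frame = base frame: x ahead of the robot, y to its left, z up, the work surface at z = 0. Lengths are in m, angles in rad, forces in N, time in s.
With the tool pointing down it reaches from about 0.35 to 0.775 m from the base axis. Payload 7.3 kg.
Tool frame: the origin (TCP) lies at the very end of the fingers, on their centre line; the grasp point (between the pads) lies 19 mm behind it; x points along the fingers, y is the direction in which the jaws open and shut, and the axes are right-handed (so a half turn about x gives the same grasp; the last joint's range is limited). The gripper opens to 92 mm and grips with 3 to 60 N. Pads are 19 mm wide; open, the fingers measure 130 mm over their backs; the gripper's body (75 mm by 190 mm) begins 47 mm behind the grasp point.
Start: joints at [-1.415, 0.342, 1.524, -0, 1.275, -0.146], TCP at [0.156, -0.501, 0.227] pointing down, gripper open.
Joint ranges: [-2.53, 2.53], [-0.77, 2.02], [0.04, 2.7], [-1, 4.14], [0.28, 2.66], [-3.11, 3.11]. Speed limits (rad/s): [2.57, 2.57, 3.14, 3.14, 3.14, 3.14].

## Interface

Orientations are given as [roll, pitch, yaw] about the fixed x, y, z axes, in that order (R = Rz(yaw) Ry(pitch) Rx(roll)).
In Python, from cell import robot gives the robot as it stands.
- The arm moves only by the tool play_rows, never from a script. Its argument "moves" is a list that holds one entry, the list of rows, each a list of 5 numbers: the shift along the tool's x, y, z in m, then the turn about the tool's x in degrees, then the opening, from -1 (shut) to 1 (fully open), so that 0 is half open. A call has exactly 10 rows; each row shifts and turns the pose as measured when the row begins, along the tool's axes as they then stand; what a row does not reach is not made up. A row lasts 1/10 s, in which the tool goes at most 50 mm and 8.59 degrees, less where a joint would pass 70% of its speed; a pose out of reach is approached as far as the arm can. A call with a gripper value outside its range is refused whole. The fingers move at their own pace and stop on an object; "grip_force" is the grip in N (left out, the last holds). Time passes only in rows, so rows that do not move let the fingers close, or fill a call up. It gives the time, the measured TCP pose, the force and the opening at its end, in the units of the state.
- robot.observe(): the state, without advancing time (a new reading comes with each control period).
- robot.read_camera(name): name is "scene" or "top" or "wrist"; returns the picture (480x640x3 uint8, red, green, blue); there is no depth.
- robot.get_calibration(name): a dict with "mtx" (3x3 intrinsics, pixels), "k1" (the pictures are not rectified: a ray, as slopes to the right and down, at radius r is drawn at 1 + k1 r^2 times it, then the intrinsics apply), "view" (4x4, takes a point from world to camera coordinates). Camera axes: x right, y up, looking along -z (the intrinsics and any distortion apply to the point x, -y, -z); pixel columns grow to the right and rows downward; lengths in m; the calibration is good to about 2 mm. A picture is of the moment at which its call begins: read the wrist's pose just before it. get_calibration takes no time and is no camera call; for the wrist camera it gives the pose at the moment of the call.
- robot.hand_in(): hands the job in, once; it reports no verdict.
Trained networks look in the newest picture that a camera, given by its name, has taken for a name from the list of things; names that differ only in an ending like _2 or _b are one class to them, and where a whole thing is asked for, a point or a joint stands for the part that bears it (a point fixed in the world has none). Each returns a list of dicts, best first, with "score" (0 to 1); they miss things now and then, are a little off and sometimes report something else, mostly with a low value. They report only what shows in the picture. A call takes as long as a camera call. They do not tell look-alikes from the thing itself.
- robot.spot_in(camera, label): "point" ([column, row] in pixels, amid what is visible of it).
The state is a dict: "time": time; "qpos": joint angles; "qvel": joint speeds; "joint_efforts": joint torques, N m; "tool_pos": TCP position; "tool_rot": TCP orientation; "contact_force": force on the tool from outside, world axes, zero at the start; "torque": the same for the moment, N m; "opening": finger opening in m.
Only numpy, scipy, OpenCV 4.12 (cv2) and the standard library are available. Lean on these libraries where they do the work, as an engineer would, in place of code of your own. Each camera call takes 0.05 s, during which the arm holds its last target.

## Working session

There is one attempt and no reset: what is moved stays moved. The work goes in short steps, Python scripts to look and compute and a tool call to move; the robot and the scene stay as the last step left them, time stands still between calls to the robot, and variables do not carry over. Pictures are saved under pics/ and viewed, and the job is handed in when it is done.

Besides the shell and the picture viewer there is one more tool, called as name(argument=value, ...) on one line, values as JSON. play_rows: Moves the arm, as the interface text tells. Its arguments: {"type":"object","properties":{"moves":{"type":"array"},"grip_force":{"type":"number"}},"required":["moves"]}

```bash
ls; mkdir -p pics; cat > h.py <<'E'
import numpy as np, cv2
from cell import robot
def snap(n,f):
    im=robot.read_camera(n); cv2.imwrite('pics/'+f,im[:,:,::-1]); return im
def ray(n,px,c=None):
    c=c or robot.get_calibration(n); K=np.array(c['mtx']);V=np.array(c['view'])
    d=np.array([(px[0]-K[0,2])/K[0,0],(px[1]-K[1,2])/K[1,1]]);k=c['k1'];u=d.copy()
    for _ in range(20): u=d/(1+k*(u@u))
    v=np.array([u[0],-u[1],-1.]);R=V[:3,:3]
    return -R.T@V[:3,3],R.T@v
def atz(n,px,z,c=None):
    o,d=ray(n,px,c); return o+d*(z-o[2])/d[2]
def proj(n,p,c=None):
    c=c or robot.get_calibration(n); K=np.array(c['mtx']);V=np.array(c['view'])
    q=V[:3,:3]@np.array(p)+V[:3,3]; u=np.array([q[0]/-q[2],-q[1]/-q[2]]);u=u*(1+c['k1']*(u@u))
    return np.array([K[0,0]*u[0]+K[0,2],K[1,1]*u[1]+K[1,2]])
E
python3 - <<'E'
from h import *
s=robot.observe();print({k:np.round(v,3) for k,v in s.items()})
for n in('scene','top','wrist'):
    snap(n,n+'0.png');c=robot.get_calibration(n);print(n,np.round(c['view'],3).tolist(),np.round(c['mtx'],1).tolist(),c['k1'])
for n in('scene','top'):
  for l in ['sample_mid','rack','spare_a_mid','spare_b_mid','fixture','cam','knob_mid','pad','follower']:
    print(n,l,[(np.round(d['point']).tolist(),round(d['score'],2)) for d in robot.spot_in(n,l)][:3])
E
```

```text
pics
{'time': np.float64(0.0), 'qpos': array([-1.415,  0.343,  1.525,  0.   ,  1.275, -0.146]), 'qvel': array([-0.001, -0.002, -0.001,  0.   , -0.   ,  0.001]), 'joint_efforts': array([ 3.0000e-03, -4.3123e+01, -2.4422e+01,  7.2000e-02,  5.6000e-02,
       -0.0000e+00]), 'tool_pos': array([ 0.156, -0.501,  0.226]), 'tool_rot': array([-1.731,  1.569,  1.712]), 'contact_force': array([-0.488, -0.786,  0.273]), 'torque': array([ 0.018, -0.064, -0.014]), 'opening': np.float64(0.092)}
scene [[-0.72, 0.694, -0.013, 0.367], [-0.508, -0.514, 0.691, 0.21], [0.473, 0.504, 0.722, -1.583], [0.0, 0.0, 0.0, 1.0]] [[475.4, 0.0, 318.3], [0.0, 475.4, 241.8], [0.0, 0.0, 1.0]] -0.05552408626499013
top [[0.013, -1.0, 0.0, 0.024], [0.99, 0.013, 0.143, -0.51], [-0.143, -0.002, 0.99, -1.382], [0.0, 0.0, 0.0, 1.0]] [[580.9, 0.0, 321.2], [0.0, 580.9, 241.5], [0.0, 0.0, 1.0]] 0.018620755429457885
wrist [[0.298, -0.954, -0.001, -0.524], [0.911, 0.285, -0.297, 0.038], [0.284, 0.088, 0.955, -0.39], [0.0, 0.0, 0.0, 1.0]] [[366.6, 0.0, 316.3], [0.0, 366.6, 235.0], [0.0, 0.0, 1.0]] -0.015773118633540577
scene sampl
[... 214 characters left out ...]
 [([263.0, 228.0], 0.7)]
scene cam [([251.0, 228.0], 0.86)]
scene knob_mid [([263.0, 231.0], 0.5), ([410.0, 327.0], 0.41)]
scene pad [([267.0, 207.0], 0.66)]
scene follower [([264.0, 212.0], 0.64)]
top sample_mid [([184.0, 282.0], 0.86), ([226.0, 282.0], 0.85), ([150.0, 194.0], 0.78)]
top rack [([218.0, 234.0], 0.85)]
top spare_a_mid [([229.0, 233.0], 0.84)]
top spare_b_mid [([184.0, 227.0], 0.71)]
top fixture [([413.0, 232.0], 0.75), ([415.0, 231.0], 0.61), ([491.0, 184.0], 0.32)]
top cam [([414.0, 204.0], 0.85)]
top knob_mid [([386.0, 204.0], 0.65), ([186.0, 223.0], 0.22)]
top pad [([416.0, 234.0], 0.55)]
top follower [([209.0, 227.0], 0.72), ([413.0, 232.0], 0.71), ([304.0, 171.0], 0.56)]
```

View pics/top0.png

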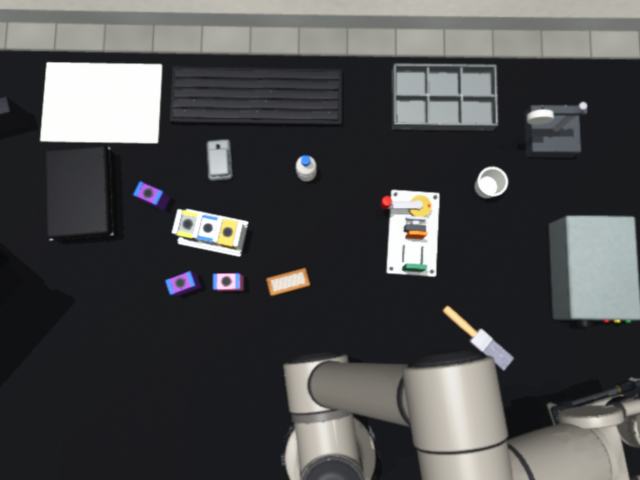

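View pics/scene0.png

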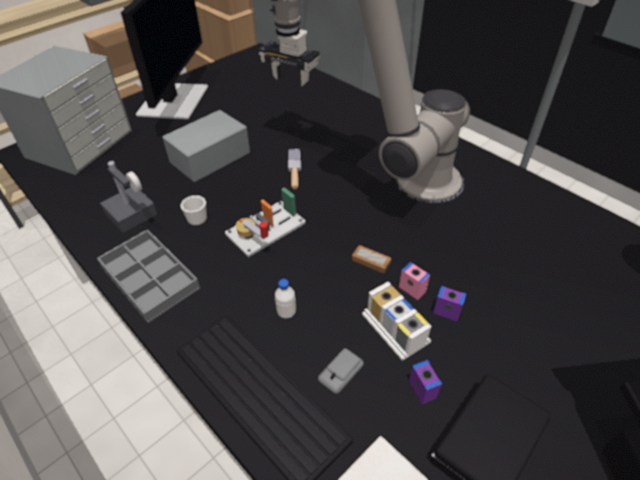

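```bash
python3 - <<'E'
import cv2
im=cv2.imread('pics/top0.png')
cv2.imwrite('pics/c1.png',cv2.resize(im[170:320,120:300],None,fx=4,fy=4,interpolation=2))
cv2.imwrite('pics/c2.png',cv2.resize(im[160:310,330:510],None,fx=4,fy=4,interpolation=2))
E
```

```text
(no output)
```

View pics/c1.png

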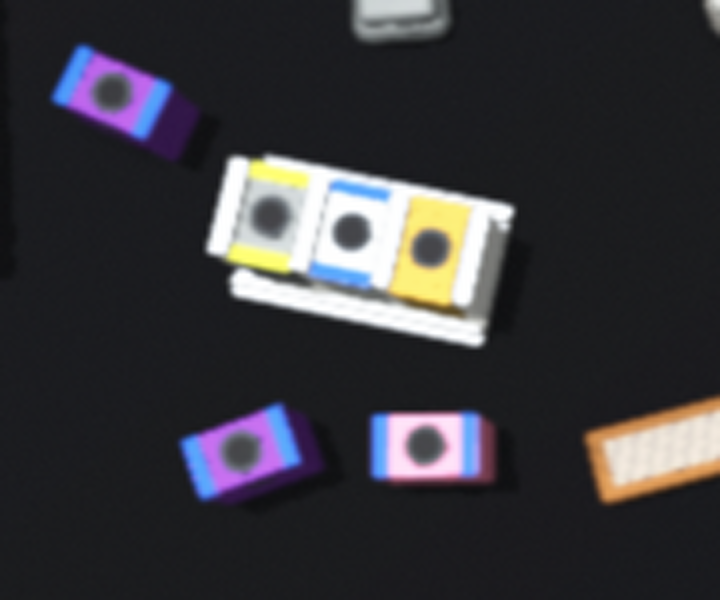

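View pics/c2.png

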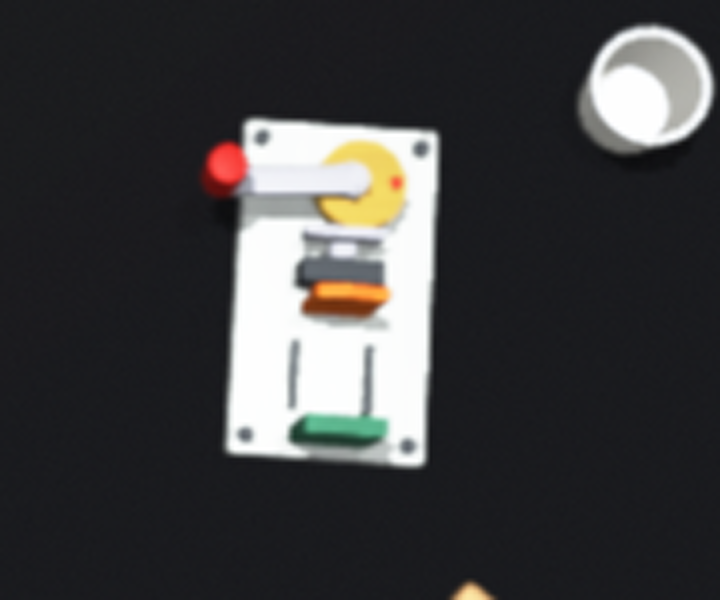

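The sample is the white/aluminium block with two blue stripes in the middle rack slot, top-image (208,228). The look-alikes are the purple blocks at (150,194) and (184,282), the pink one at (226,282), the brass spare at (229,233) and the grey/yellow spare at (184,227). The enlarged crop confirms that only the middle one is aluminium with blue stripes. The fixture's cam handle points left, with the knob at (386,204).

```bash
cat >> h.py <<'E'
from scipy.spatial.transform import Rotation as Ro
from scipy.optimize import least_squares
def tool():
    s=robot.observe(); return np.array(s['tool_pos']),Ro.from_euler('xyz',s['tool_rot']).as_matrix(),s
def fit2(model,world):
    """rigid 2d model->world: returns x,y,yaw,resid"""
    f=lambda p:((np.c_[np.cos(p[2])*model[:,0]-np.sin(p[2])*model[:,1],np.sin(p[2])*model[:,0]+np.cos(p[2])*model[:,1]]+p[:2])-world).ravel()
    best=min((least_squares(f,[*world.mean(0),y0]) for y0 in np.arange(-3,3.2,1)),key=lambda r:r.cost)
    return best.x,np.abs(best.fun).max()
E
python3 - <<'E'
from h import *
# crop2: px = 330+u/4, 160+v/4 ; plate corners
cc=[(247,120),(438,131),(425,466),(227,453)]
P=np.array([atz('top',(330+u/4-.375,160+v/4-.375),.012)[:2] for u,v in cc]);print(P)
M=np.array([(-.105,-.06),(-.105,.06),(.105,.06),(.105,-.06)])
print(fit2(M,P))
for u,v,z,n in [(226,162,.113,'knob'),(352,180,.062,'axis'),(397,183,.05,'mark')]: print(n,atz('top',(330+u/4,160+v/4),z))
print('sample top',atz('top',(120+351/4,170+231/4),.078))
for a,z in [((271,215),.078),((431,248),.078)]:print(atz('top',(120+a[0]/4,170+a[1]/4),z))
p,R,s=tool();print(p,R.round(3))
E
```

```text
[[ 0.64793036 -0.14453969]
 [ 0.64238133 -0.26448665]
 [ 0.43123836 -0.25317858]
 [ 0.43761063 -0.13137981]]
(array([ 0.53979017, -0.19839618, -3.19743155]), np.float64(0.0012498528386085672))
knob [ 0.59771097 -0.12087991  0.113     ]
axis [ 0.59874713 -0.20273638  0.062     ]
mark [ 0.59977314 -0.23214228  0.05      ]
sample top [0.53354778 0.30038344 0.078     ]
[0.54255222 0.34828103 0.078     ]
[0.52395394 0.2525221  0.078     ]
[ 0.15607638 -0.50130391  0.22675932] [[ 0.     0.297 -0.955]
 [-0.    -0.955 -0.297]
 [-1.     0.     0.   ]]
```

View pics/wrist0.png

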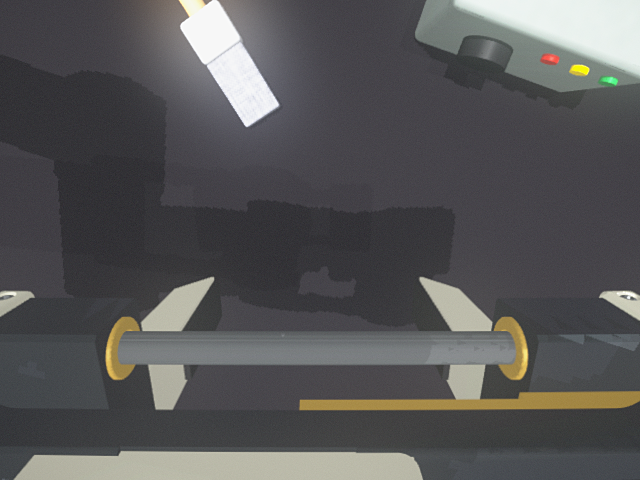

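```bash
cat >> h.py <<'E'
import json
def jaw():
    p,R,s=tool(); return np.degrees(np.arctan2(R[1,1],R[0,1]))
def plan(tgt,ang,n,op=1,ease=0):
    """rows from current measured pose to tgt, jaw angle ang(deg world), tool down, n rows"""
    p,R,s=tool(); a0=np.degrees(np.arctan2(R[1,1],R[0,1])); da=(ang-a0+180)%360-180
    rows=[];d=(np.array(tgt)-p)/n
    for i in range(n):
        a=np.radians(a0+da*i/n); y=np.array([np.cos(a),np.sin(a),0]);x=np.array([0,0,-1.]);z=np.cross(x,y)
        rows.append([round(float(d@x),4),round(float(d@y),4),round(float(d@z),4),round(-da/n,2),op])
    print('from',p.round(4),'jaw',a0.round(2),'da',round(da,1),'t',s['time'],'f',np.round(s['contact_force'],1),'op',round(float(s['opening']),4),'q',np.round(s['qpos'],2));print(json.dumps(rows))
E
python3 -c "
from h import *
plan([.54,-.23,.25],0,10)"
```

```text
from [ 0.1561 -0.5013  0.2268] jaw -72.71 da 72.7 t 1.05 f [ 0.4  0.1 -0.1] op 0.0917 q [-1.42  0.34  1.52  0.    1.28 -0.15]
[[-0.0023, -0.0145, -0.0447, -7.27, 1], [-0.0023, -0.0087, -0.0462, -7.27, 1], [-0.0023, -0.0028, -0.0469, -7.27, 1], [-0.0023, 0.0032, -0.0469, -7.27, 1], [-0.0023, 0.0091, -0.0461, -7.27, 1], [-0.0023, 0.0148, -0.0446, -7.27, 1], [-0.0023, 0.0204, -0.0424, -7.27, 1], [-0.0023, 0.0256, -0.0395, -7.27, 1], [-0.0023, 0.0304, -0.0359, -7.27, 1], [-0.0023, 0.0346, -0.0318, -7.27, 1]]
```

play_rows(moves=[[[-0.0023,-0.0145,-0.0447,-7.27,1],[-0.0023,-0.0087,-0.0462,-7.27,1],[-0.0023,-0.0028,-0.0469,-7.27,1],[-0.0023,0.0032,-0.0469,-7.27,1],[-0.0023,0.0091,-0.0461,-7.27,1],[-0.0023,0.0148,-0.0446,-7.27,1],[-0.0023,0.0204,-0.0424,-7.27,1],[-0.0023,0.0256,-0.0395,-7.27,1],[-0.0023,0.0304,-0.0359,-7.27,1],[-0.0023,0.0346,-0.0318,-7.27,1]]])

```text
time: 2.05
tool_pos: [0.545, -0.2177, 0.2502]
tool_rot: [0.204, 1.567, -1.329]
contact_force: [0.4, -0.1, 0.2]
opening: 0.0918
```

```bash
python3 -c "
from h import *
p,R,s=tool();print(p,jaw(),R[:,0],s['time'])
import pickle
c=robot.get_calibration('wrist');pickle.dump(c,open('w1.pkl','wb'))
snap('wrist','w1.png')
"
```

```text
[ 0.54500791 -0.21772044  0.25020354] 2.165747111794821 [ 8.86507524e-04 -3.59627292e-03 -9.99993140e-01] 2.05
```

View pics/w1.png

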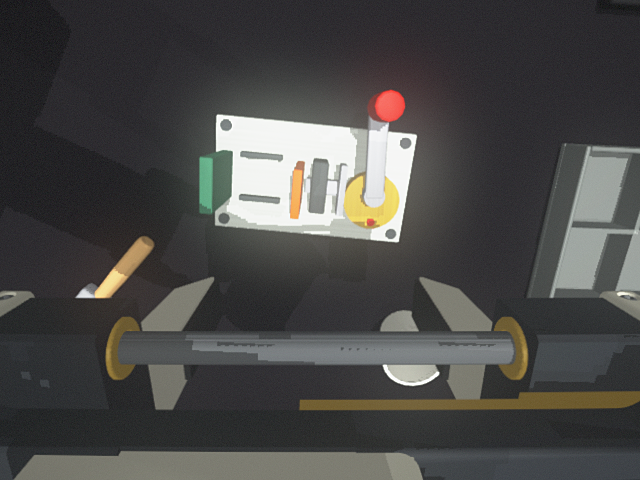

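The picture shows the whole fixture: plate corners at about (217,115), (416,134), (399,242) and (215,225). The knob top is at (389,106), the cam axis at (375,199), the pad at (297,190) and the stop at (208,182).

```bash
python3 - <<'E'
import cv2
im=cv2.imread('pics/w1.png')
cv2.imwrite('pics/c3.png',cv2.resize(im[80:260,190:430],None,fx=3.3333,fy=3.3333,interpolation=2))
E
```

```text
(no output)
```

View pics/c3.png

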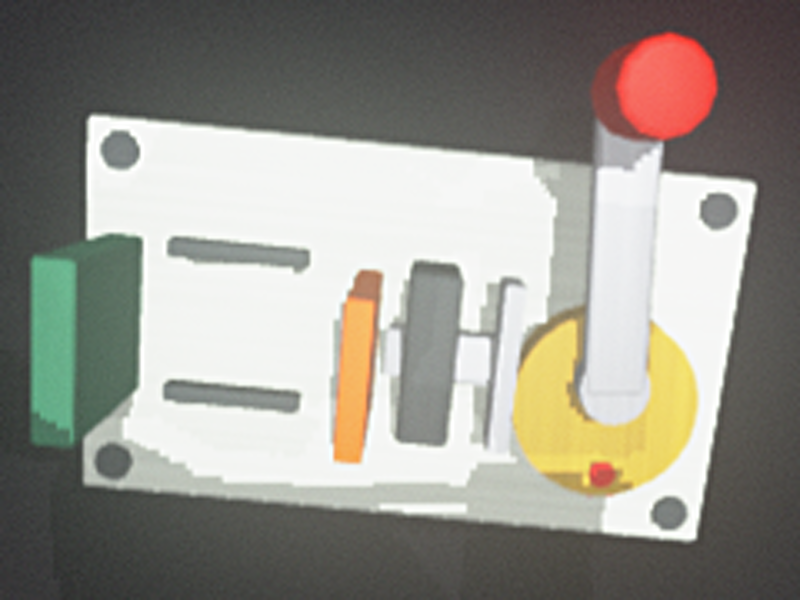

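```bash
cat > fx.py <<'E'
from h import *
import pickle
c=pickle.load(open('w1.pkl','rb'));ct=robot.get_calibration('top')
S=240*3.3333/800*1/1
pts=[((89,115),(.105,-.06,.012)),((756,182),(-.105,-.06,.012)),((696,541),(-.105,.06,.012)),((84,485),(.105,.06,.012)),
((75,260),(.086,-.025,.092)),((75,445),(.086,.025,.092)),((141,238),(.086,-.025,.012)),((138,395),(.086,.025,.012))]
px=lambda u,v:np.array([190+(u+.5)/3.3333-.5,80+(v+.5)/3.3333-.5])
def W(p,m):
    cs,sn=np.cos(p[2]),np.sin(p[2]); return np.array([p[0]+cs*m[0]-sn*m[1],p[1]+sn*m[0]+cs*m[1],m[2]])
f=lambda p:np.concatenate([proj('wrist',W(p,m),c)-px(*u) for u,m in pts])
r=least_squares(f,[.54,-.198,3.086]);
if __name__=='__main__':
    print(r.x,f(r.x).round(1).reshape(-1,2).tolist())
    k=atz('wrist',px(668,86),.113,c);a=W(r.x,(-.06,0,.062));print('knob',k,'axis',a,'seen',atz('wrist',px(616,392),.068,c))
    d=k-a;print('r',np.hypot(*d[:2]),'cam',(np.arctan2(d[1],d[0])-r.x[2]-np.pi+np.pi)%(2*np.pi)-np.pi)
    print('nest',W(r.x,(.055,0,.012)),'deg',np.degrees(r.x[2]))
E
python3 fx.py
```

```text
[ 0.53939881 -0.20056761  3.08576149] [[-1.2, -0.4], [1.0, -0.4], [0.4, 0.5], [-1.1, 0.6], [0.1, 0.2], [-0.5, 1.7], [0.8, -0.8], [0.4, -1.4]]
knob [ 0.597139   -0.12407676  0.113     ] axis [ 0.59930532 -0.20391574  0.062     ] seen [ 0.59901982 -0.20410097  0.068     ]
r 0.07986837179340803 cam 1.6537544229481442
nest [ 0.48448451 -0.1974985   0.012     ] deg 176.80111006859153
```

```bash
python3 -c "
from h import *
plan([.597,-.124,.077],10,10,0.2)"
```

```text
from [ 0.5499 -0.2127  0.2502] jaw 2.81 da 7.2 t 2.1 f [0.7 3.5 0.2] op 0.0917 q [-0.5   0.44  1.3   0.    1.39 -0.55]
[[0.0173, 0.0051, -0.0086, -0.72, 0.2], [0.0173, 0.0052, -0.0086, -0.72, 0.2], [0.0173, 0.0053, -0.0085, -0.72, 0.2], [0.0173, 0.0055, -0.0084, -0.72, 0.2], [0.0173, 0.0056, -0.0084, -0.72, 0.2], [0.0173, 0.0057, -0.0083, -0.72, 0.2], [0.0173, 0.0058, -0.0082, -0.72, 0.2], [0.0173, 0.0059, -0.0081, -0.72, 0.2], [0.0173, 0.006, -0.0081, -0.72, 0.2], [0.0173, 0.0061, -0.008, -0.72, 0.2]]
```

play_rows(moves=[[[0.02,0.006,-0.011,-0.9,0.2],[0.02,0.006,-0.011,-0.9,0.2],[0.02,0.006,-0.011,-0.9,0.2],[0.02,0.006,-0.011,-0.9,0.2],[0.02,0.006,-0.011,-0.9,0.2],[0.02,0.006,-0.01,-0.9,0.2],[0.01,0.006,-0.01,-0.9,0.2],[0.005,0.006,-0.01,-0.9,0.2],[0,0,0,0,0.2],[0,0,0,0,0.2]]])

```text
time: 3.1
tool_pos: [0.5949, -0.1164, 0.1113]
tool_rot: [1.04, 1.562, -0.343]
contact_force: [-0.8, 0.1, -0.1]
opening: 0.055
```

```bash
python3 -c "
from h import *
plan([.597,-.124,.077],10,4,0.2)"
```

```text
from [ 0.5949 -0.1164  0.1113] jaw 10.76 da -0.8 t 3.1 f [-0.8  0.1 -0.1] op 0.055 q [-0.32  0.59  1.45 -0.    1.09 -0.51]
[[0.0086, 0.0002, 0.002, 0.19, 0.2], [0.0086, 0.0002, 0.002, 0.19, 0.2], [0.0086, 0.0002, 0.002, 0.19, 0.2], [0.0086, 0.0002, 0.002, 0.19, 0.2]]
```

play_rows(moves=[[[0.009,0.0005,0.002,0,0.2],[0.009,0.0005,0.002,0,0.2],[0.009,0.0005,0.002,0,0.2],[0.007,0.0005,0.001,0,0.2],[0,0,0,0,0.2],[0,0,0,0,-0.7],[0,0,0,0,-1],[0,0,0,0,-1],[0,0,0,0,-1],[0,0,0,0,-1]]], grip_force=8)

```text
time: 4.1
tool_pos: [0.5991, -0.1262, 0.0767]
tool_rot: [0.978, 1.558, -0.408]
contact_force: [-2.0, -0.6, -1.7]
opening: 0.0236
```

```bash
python3 -c "
from h import *
snap('scene','s1.png');snap('wrist','w2.png')
p,R,s=tool();print(p,jaw(),s['contact_force'],s['opening'],s['time'])
ax=np.array([.5993,-.2039]);print(np.hypot(*(p[:2]-ax)),(np.arctan2(*(p[:2]-ax)[::-1])-np.radians(176.8)+np.pi)%(2*np.pi))"
```

```text
[ 0.59913472 -0.1261344   0.07667654] 10.602602249689053 [-1.41630414 -0.19967943  1.47823606] 0.023793077203076263 4.2
0.07776577189312339 1.628772222476571
```

View pics/w2.png

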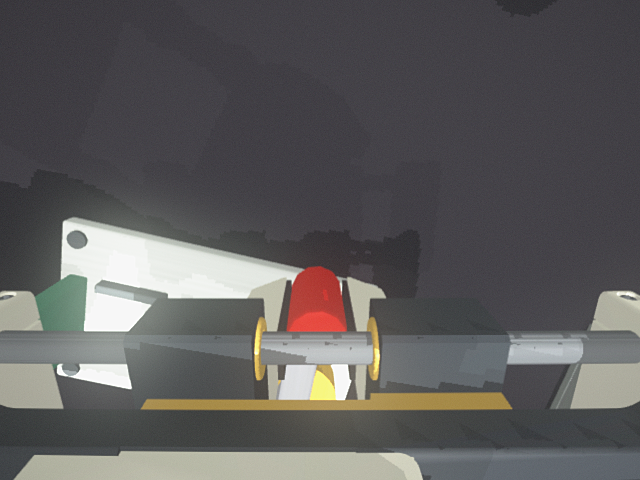

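The knob is gripped at (317,300) between the fingers, opening 24 mm. Next I draw the cam back to about 2.05.

play_rows(moves=[[[0,-0.007,-0.001,0,-1],[0,-0.007,-0.001,0,-1],[0,-0.006,-0.001,0,-1],[0,-0.006,0,0,-1],[0,-0.006,0.001,0,-1],[0,-0.005,0.001,0,-1],[0,0,0,0,-1],[0,0,0,0,0],[0,0,0,0,0.2],[0,0,0,0,0.2]]])

```text
time: 5.2
tool_pos: [0.5617, -0.1343, 0.077]
tool_rot: [0.965, 1.551, -0.421]
contact_force: [-0.1, -0.1, -0.1]
opening: 0.0431
```

```bash
python3 -c "
from h import *
p,R,s=tool()
ax=np.array([.5993,-.2039]);print(np.hypot(*(p[:2]-ax)),(np.arctan2(*(p[:2]-ax)[::-1])-np.radians(176.8)+np.pi)%(2*np.pi))
plan([p[0],p[1],.2],10,6,1)
"
```

```text
0.07911492062713738 2.1224970469641344
from [ 0.5617 -0.1343  0.077 ] jaw 10.57 da -0.6 t 5.2 f [-0.1 -0.1 -0.1] op 0.0431 q [-0.37  0.58  1.58 -0.    0.96 -0.55]
[[-0.0205, 0.0, 0.0, 0.09, 1], [-0.0205, 0.0, 0.0, 0.09, 1], [-0.0205, 0.0, 0.0, 0.09, 1], [-0.0205, 0.0, 0.0, 0.09, 1], [-0.0205, 0.0, 0.0, 0.09, 1], [-0.0205, 0.0, 0.0, 0.09, 1]]
```

play_rows(moves=[[[-0.03,0,0,0,0.5],[-0.045,0,0,0,1],[-0.045,0.004,-0.02,1,1],[-0.03,0.004,-0.045,3,1],[-0.008,0.003,-0.049,3,1],[0,0.001,-0.049,3,1],[0,0,-0.049,3,1],[0,-0.002,-0.049,3,1],[0,-0.005,-0.049,3,1],[0,-0.008,-0.045,2.3,1]]])

```text
time: 6.2
tool_pos: [0.5503, 0.227, 0.2387]
tool_rot: [1.532, 1.553, -0.249]
contact_force: [1.0, 0.6, 0.1]
opening: 0.0916
```

```bash
python3 -c "
from h import *
p,R,s=tool();print(R.round(3))
plan([.53,.245,.24],-11,3,1)
"
```

```text
[[ 0.017  0.978 -0.209]
 [-0.004 -0.209 -0.978]
 [-1.     0.018  0.001]]
from [0.5503 0.227  0.2387] jaw -12.06 da 1.1 t 6.2 f [1.  0.6 0.1] op 0.0916 q [ 0.27  0.46  1.31 -0.01  1.36  0.48]
[[-0.0004, -0.0079, -0.0045, -0.35, 1], [-0.0004, -0.0078, -0.0045, -0.35, 1], [-0.0004, -0.0078, -0.0046, -0.35, 1]]
```

play_rows(moves=[[[0,-0.007,0,0,1],[0,-0.006,0,0,1],[0,-0.004,0,0,1],[0,0,0,0,1],[0,0,0,0,1],[0,0,0,0,1],[0,0,0,0,1],[0,0,0,0,1],[0,0,0,0,1],[0,0,0,0,1]]])

```text
time: 7.2
tool_pos: [0.532, 0.2321, 0.2383]
tool_rot: [1.533, 1.555, -0.247]
contact_force: [-0.7, -0.2, -0.8]
opening: 0.0919
```

```bash
python3 -c "
from h import *
import pickle
p,R,s=tool();print(p,jaw(),R[:,0].round(3))
pickle.dump(robot.get_calibration('wrist'),open('w3.pkl','wb'))
im=snap('wrist','w3.png')
print(robot.spot_in('wrist','sample_mid')[:3])
print([proj('wrist',[.5335,.3004,.078])])
"
```

```text
[0.53200259 0.23207594 0.238296  ] -11.966806069607125 [ 0.016 -0.004 -1.   ]
[{'point': [301.9, 143.3], 'score': 0.7}, {'point': [143.3, 97.0], 'score': 0.56}]
[array([298.60144393, 137.78299185])]
```

View pics/w3.png

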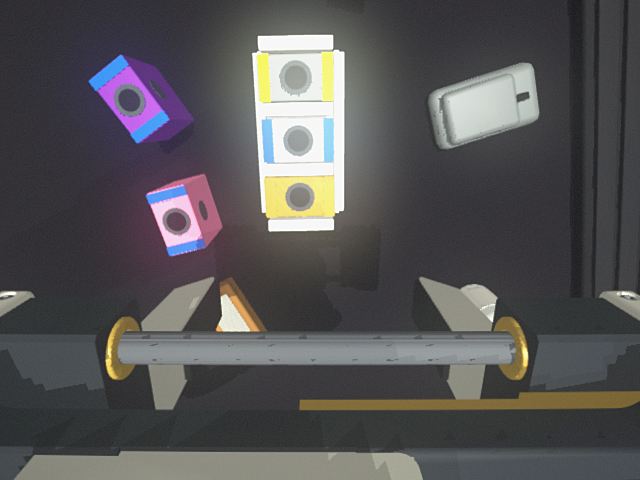

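Middle slot: sample top centred at (298,140), blue stripes at (267,140) and (329,140). Brass is at (300,196), yellow-striped at (295,77), and the pink and purple ones stand outside the rack.

```bash
python3 - <<'E'
from h import *
import pickle
im=cv2.imread('pics/w3.png');cv2.imwrite('pics/c4.png',cv2.resize(im[25:240,240:360],None,fx=2.75,fy=2.75,interpolation=2)[:,:])
cv2.imwrite('pics/c5.png',cv2.resize(im[110:170,250:345],None,fx=8,fy=8,interpolation=2))
c=pickle.load(open('w3.pkl','rb'))
q=[atz('wrist',u,.078,c) for u in [(295,77),(298,140),(300,196),(262,140),(334,140)]]
for a in q:print(a)
d=(q[0]-q[2]);print('rack y dir',np.degrees(np.arctan2(d[1],d[0])),np.hypot(*d[:2]),np.hypot(*(q[4]-q[3])[:2]))
E
```

```text
[0.54113285 0.34696918 0.078     ]
[0.53269001 0.29863875 0.078     ]
[0.52389836 0.25176184 0.078     ]
[0.50318997 0.30490044 0.078     ]
[0.56227559 0.29238311 0.078     ]
rack y dir 79.73939946739866 0.09675467040535098 0.060396973054620474
```

View pics/c5.png

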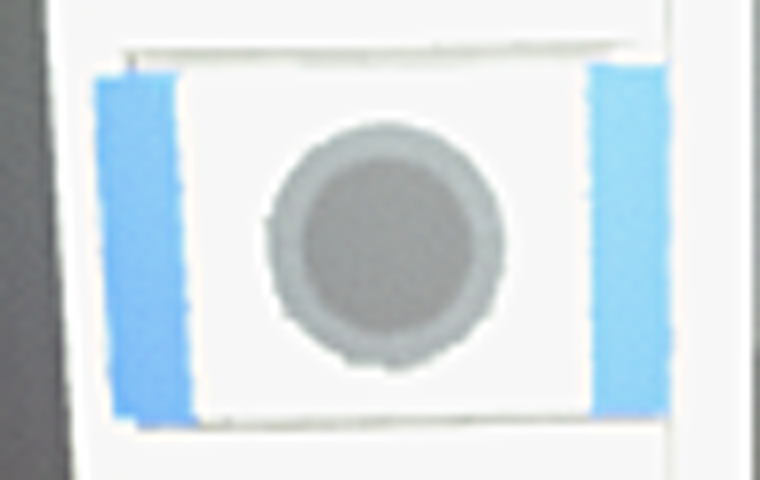

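```bash
python3 -c "
from h import *
plan([.5328,.2983,.11],-10.3,5,1)
"
```

```text
from [0.5319 0.2322 0.2383] jaw -11.96 da 1.7 t 7.3 f [-0.1 -0.4  0.2] op 0.0921 q [ 0.28  0.43  1.36 -0.01  1.34  0.49]
[[0.0257, -0.0026, -0.013, -0.33, 1], [0.0257, -0.0025, -0.013, -0.33, 1], [0.0257, -0.0024, -0.013, -0.33, 1], [0.0257, -0.0023, -0.013, -0.33, 1], [0.0257, -0.0023, -0.013, -0.33, 1]]
```

play_rows(moves=[[[0.025,-0.003,-0.014,-0.4,1],[0.025,-0.003,-0.014,-0.4,1],[0.025,-0.003,-0.014,-0.4,1],[0.025,-0.002,-0.014,-0.4,1],[0.022,-0.002,-0.013,-0.4,1],[0,0,0,0,1],[0,0,0,0,1],[0,0,0,0,1],[0,0,0,0,1],[0,0,0,0,1]]])

```text
time: 8.3
tool_pos: [0.5377, 0.3036, 0.1173]
tool_rot: [1.666, 1.546, -0.079]
contact_force: [-0.7, -0.3, 0.1]
opening: 0.092
```

```bash
python3 -c "
from h import *
p,R,s=tool();print(R[:,0])
plan([.5328,.2983,.035],-10.3,4,1)
"
```

```text
[ 0.02448622 -0.00193474 -0.9996983 ]
from [0.5377 0.3036 0.1173] jaw -9.97 da -0.3 t 8.3 f [-0.7 -0.3  0.1] op 0.092 q [ 0.4   0.6   1.42 -0.01  1.1   0.58]
[[0.0206, -0.001, 0.0015, 0.08, 1], [0.0206, -0.001, 0.0015, 0.08, 1], [0.0206, -0.001, 0.0015, 0.08, 1], [0.0206, -0.001, 0.0015, 0.08, 1]]
```

play_rows(moves=[[[0.014,-0.002,0.002,0,1],[0.014,-0.002,0.002,0,1],[0.014,-0.001,0.001,0,1],[0.014,-0.001,0.001,0,1],[0.014,-0.001,0,0,1],[0.01,-0.001,0,0,1],[0.002,0,0,0,1],[0,0,0,0,1],[0,0,0,0,1],[0,0,0,0,1]]])

```text
time: 9.3
tool_pos: [0.5368, 0.2981, 0.0416]
tool_rot: [1.845, 1.531, 0.096]
contact_force: [-0.1, -0.0, -0.4]
opening: 0.0917
```

```bash
python3 -c "
from h import *
p,R,s=tool();print(R[:,0])
snap('scene','s2.png');snap('wrist','w4.png')
plan([.5328,.2983,.035],-10.3,4,1)
im=cv2.imread('pics/s2.png');cv2.imwrite('pics/c6.png',cv2.resize(im[230:400,310:490],None,fx=3.5,fy=3.5))
"
```

```text
[ 0.03990144  0.00384552 -0.99919622]
from [0.5367 0.2981 0.0416] jaw -10.2 da -0.1 t 9.4 f [ 0.9 -0.3  0. ] op 0.0919 q [ 0.39  0.67  1.52 -0.01  0.91  0.57]
[[0.0016, -0.001, 0.0001, 0.02, 1], [0.0016, -0.001, 0.0001, 0.02, 1], [0.0016, -0.001, 0.0001, 0.02, 1], [0.0016, -0.001, 0.0001, 0.02, 1]]
```

View pics/c6.png

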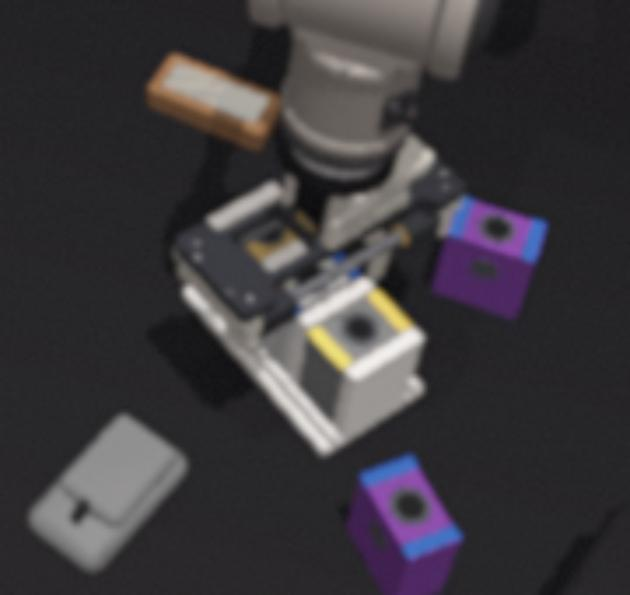

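View pics/w4.png

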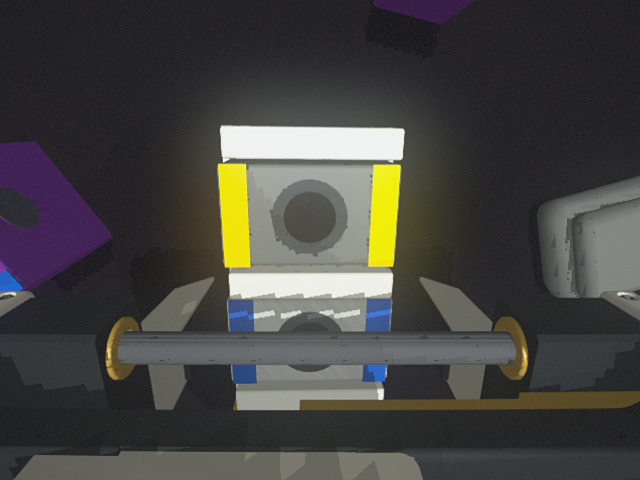

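The wrist picture shows both fingers clear of the sample's end faces, with the blue stripes at (242,340) and (377,340). I shift 3 mm, lower slightly and close.

play_rows(moves=[[[0.003,-0.002,0,0,1],[0.003,-0.001,0,0,1],[0,0,0,0,1],[0,0,0,0,0],[0,0,0,0,-1],[0,0,0,0,-1],[0,0,0,0,-1],[0,0,0,0,-1],[0,0,0,0,-1],[0,0,0,0,-1]]], grip_force=30)

```text
time: 10.4
tool_pos: [0.5337, 0.2989, 0.0354]
tool_rot: [1.851, 1.53, 0.103]
contact_force: [-0.3, 0.2, -0.6]
opening: 0.0629
```

```bash
python3 -c "
from h import *
p,R,s=tool();print(p,R[:,0],s['opening'],s['contact_force'],jaw())
"
```

```text
[0.53374695 0.29894487 0.03544126] [ 0.04012494  0.00413193 -0.99918613] 0.06291858848765997 [-0.34814738  0.22330488 -0.61274891] -10.199702156967923
```

play_rows(moves=[[[-0.01,0,0,0,-1],[-0.02,0.001,0,0,-1],[-0.03,0.001,0,0,-1],[-0.03,0.001,0,0,-1],[-0.025,0.001,0,0,-1],[0,0,0.02,0,-1],[0,0.005,0.045,-1,-1],[0,0.007,0.045,-2,-1],[0,0.007,0.045,-2,-1],[0,0.007,0.045,-2,-1]]])

```text
time: 11.4
tool_pos: [0.528, 0.0975, 0.1547]
tool_rot: [1.809, 1.532, 0.197]
contact_force: [0.6, 0.6, -3.0]
opening: 0.0627
```

```bash
python3 -c "
from h import *
p,R,s=tool();print(R[:,0])
snap('scene','s3.png')
plan([.535,.03,.1],-3.2,4,-1)
im=cv2.imread('pics/s3.png');cv2.imwrite('pics/c6.png',cv2.resize(im[150:400,250:490],None,fx=2.4,fy=2.4))
"
```

```text
[ 0.03830393  0.0076502  -0.99923685]
from [0.5288 0.0906 0.1547] jaw -2.47 da -0.7 t 11.45 f [ 1.5 -7.3 -3.5] op 0.0624 q [0.03 0.41 1.63 0.   1.06 0.07]
[[0.0137, 0.0022, 0.0151, 0.18, -1], [0.0137, 0.0022, 0.0151, 0.18, -1], [0.0137, 0.0023, 0.0151, 0.18, -1], [0.0137, 0.0023, 0.015, 0.18, -1]]
```

View pics/c6.png

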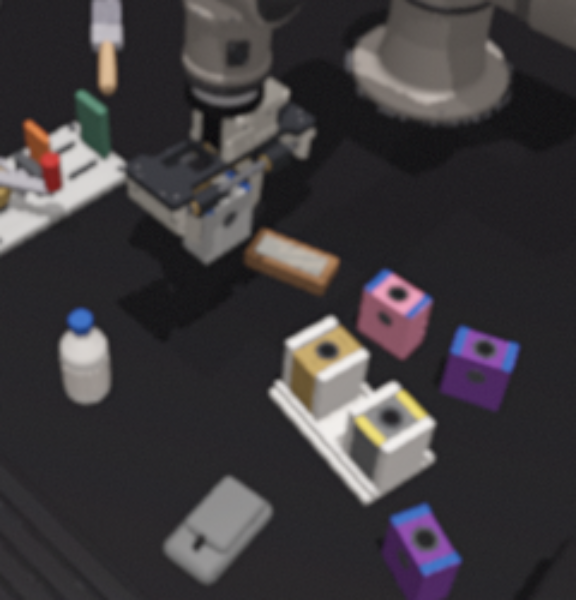

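play_rows(moves=[[[0.02,0.002,0.02,0,-1],[0.03,0.002,0.015,0,-1],[0.03,0.001,0.01,0,-1],[0.025,0,0.005,0,-1],[0,0,0,0,-1],[0,0,0,0,-1],[0,0,0,0,-1],[0,0,0,0,-1],[0,0,0,0,-1],[0,0,0,0,-1]]])

```text
time: 12.45
tool_pos: [0.5396, 0.0368, 0.055]
tool_rot: [1.669, 1.521, 0.049]
contact_force: [0.4, 0.3, -3.7]
opening: 0.0621
```

```bash
python3 -c "
from h import *
p,R,s=tool();print(R[:,0])
plan([.53,.025,.029],-3.2,4,-1)
print(atz('top',(288,282),.02),atz('top',(306,168),.06))
"
```

```text
[ 0.0497214   0.00245572 -0.99876011]
from [0.5396 0.0368 0.055 ] jaw -2.82 da -0.4 t 12.45 f [ 0.4  0.3 -3.7] op 0.0621 q [-0.08  0.54  1.74  0.01  0.81 -0.03]
[[0.0065, -0.0022, 0.0031, 0.09, -1], [0.0065, -0.0022, 0.0031, 0.09, -1], [0.0065, -0.0022, 0.0031, 0.09, -1], [0.0065, -0.0022, 0.0031, 0.09, -1]]
[0.41128986 0.11025239 0.02      ] [0.68787675 0.06986642 0.06      ]
```

play_rows(moves=[[[0.007,0,0,0,-1],[0.007,0,0,0,-1],[0.006,0,0,0,-1],[0.005,0,0,0,-1],[0.002,0,0,0,-1],[0.001,0,0,0,-1],[0,0,0,0,-1],[0,0,0,0,-1],[0,0,0,0,-1],[0,0,0,0,-1]]])

```text
time: 13.45
tool_pos: [0.5418, 0.0368, 0.0285]
tool_rot: [1.659, 1.519, 0.039]
contact_force: [-1.3, 0.1, 1.5]
opening: 0.0626
```

```bash
python3 -c "
from h import *
p,R,s=tool();print(p,R[:,0],s['contact_force'],s['opening'])
"
```

```text
[0.5418158  0.03676871 0.02850951] [ 0.05176816  0.00202228 -0.99865708] [-1.34210186  0.11311367  1.49028707] 0.06263514880240406
```

play_rows(moves=[[[0,0,0,0,0.6],[0,0,0,0,1],[0,0,0,0,1],[-0.01,0.0005,0,0,1],[-0.025,0.001,0,0,1],[-0.025,0.001,0,0,1],[-0.025,0.001,0,0,1],[-0.025,0.001,0,8,1],[-0.015,0.001,0,8,1],[-0.01,0,0,8,1]]])

```text
time: 14.45
tool_pos: [0.5403, 0.036, 0.1716]
tool_rot: [2.087, 1.518, 0.035]
contact_force: [0.0, -0.1, -0.5]
opening: 0.0919
```

```bash
python3 -c "
from h import *
p,R,s=tool();print(R[:,0])
plan([.541,.037,.15],-93.2,9,1)
"
```

```text
[ 0.05301212  0.00184935 -0.99859216]
from [0.5403 0.036  0.1716] jaw -27.59 da -65.6 t 14.45 f [ 0.  -0.1 -0.5] op 0.0919 q [-0.08  0.39  1.61  0.01  1.09  0.4 ]
[[0.0024, 0.0, -0.0001, 7.29, 1], [0.0024, 0.0, -0.0001, 7.29, 1], [0.0024, -0.0, -0.0001, 7.29, 1], [0.0024, -0.0, -0.0001, 7.29, 1], [0.0024, -0.0, -0.0001, 7.29, 1], [0.0024, -0.0001, -0.0001, 7.29, 1], [0.0024, -0.0001, -0.0001, 7.29, 1], [0.0024, -0.0001, -0.0001, 7.29, 1], [0.0024, -0.0001, -0.0001, 7.29, 1]]
```

play_rows(moves=[[[0,0,0,7.4,1],[0,0,0,7.4,1],[0,0,0,7.4,1],[0,0,0,7.4,1],[0,0,0,7.4,1],[0,0,0,7.4,1],[0,0,0,7.4,1],[0,0,0,7.3,1],[0,0,0,6.5,1],[0,0,0,0,1]]])

```text
time: 15.45
tool_pos: [0.5417, 0.0361, 0.1832]
tool_rot: [-3.023, 1.504, 0.012]
contact_force: [0.5, -0.0, -0.2]
opening: 0.0918
```

```bash
python3 -c "
from h import *
import pickle
p,R,s=tool();print(p,jaw(),R[:,0])
pickle.dump(robot.get_calibration('wrist'),open('w5.pkl','wb'))
snap('wrist','w5.png')
"
```

```text
[0.54166662 0.03613739 0.18320465] -96.05773195909998 [ 6.69162700e-02  8.32121133e-04 -9.97758247e-01]
```

View pics/w5.png

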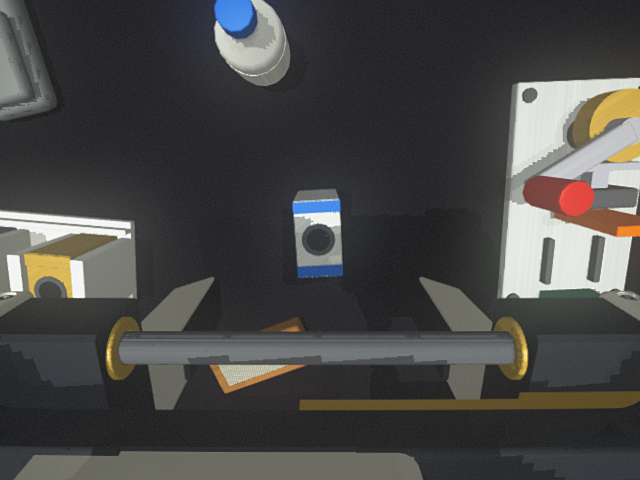

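The sample stands upright on the bench, bore at (318,238), top face corners about (293,201), (340,199), (343,276) and (298,278).

```bash
python3 - <<'E'
from h import *
import pickle
c=pickle.load(open('w5.pkl','rb'))
P=np.array([atz('wrist',u,.07,c)[:2] for u in [(293,201),(340,199),(343,276),(298,278)]])
M=np.array([(.031,.018),(.031,-.018),(-.031,-.018),(-.031,.018)])
x,e=fit2(M,P);print(x[:2],np.degrees(x[2]),e,atz('wrist',(318,238),.07,c))
plan([.5417,.0365,.09],-93.1,5,1)
E
```

```text
[0.54165647 0.03519097] -3.0912584691238854 0.00032724234859982104 [0.54286623 0.03547364 0.07      ]
from [0.5417 0.0362 0.1833] jaw -95.88 da 2.8 t 15.5 f [-0.  -0.9 -0.4] op 0.092 q [-0.08  0.38  1.6   0.01  1.1   1.59]
[[0.0187, -0.0001, 0.0, -0.56, 1], [0.0187, -0.0001, 0.0, -0.56, 1], [0.0187, -0.0001, 0.0, -0.56, 1], [0.0187, -0.0001, 0.0, -0.56, 1], [0.0187, -0.0001, 0.0, -0.56, 1]]
```

play_rows(moves=[[[0.02,0,0.001,-0.5,1],[0.025,0,0.002,-0.5,1],[0.025,0,0.002,-0.5,1],[0.025,0,0.002,-0.5,1],[0.02,0,0.001,-0.5,1],[0.015,0,0.001,-0.3,1],[0.01,0,0,0,1],[0.005,0,0,0,1],[0,0,0,0,1],[0,0,0,0,1]]])

```text
time: 16.5
tool_pos: [0.5461, 0.0368, 0.038]
tool_rot: [-3.115, 1.494, 0.002]
contact_force: [0.4, -0.6, 0.4]
opening: 0.0922
```

```bash
python3 -c "
from h import *
p,R,s=tool();print(R[:,0])
plan([.543,.0352,.029],-93.1,3,1)
"
```

```text
[ 7.63422987e-02  1.70942925e-04 -9.97081654e-01]
from [0.5461 0.0368 0.038 ] jaw -91.39 da -1.7 t 16.5 f [ 0.4 -0.6  0.4] op 0.0922 q [-0.08  0.57  1.76  0.01  0.74  1.51]
[[0.003, 0.0006, 0.001, 0.57, 1], [0.003, 0.0006, 0.001, 0.57, 1], [0.003, 0.0006, 0.001, 0.57, 1]]
```

play_rows(moves=[[[0.004,0.001,0.002,0.9,1],[0.003,0.001,0.002,0.8,1],[0.001,0,0,0,1],[0,0,0,0,0.2],[0,0,0,0,-0.2],[0,0,0,0,-1],[0,0,0,0,-1],[0,0,0,0,-1],[0,0,0,0,-1],[0,0,0,0,-1]]], grip_force=30)

```text
time: 17.5
tool_pos: [0.5438, 0.0347, 0.0315]
tool_rot: [-3.088, 1.49, -0.003]
contact_force: [0.5, -0.9, -1.1]
opening: 0.0404
```

```bash
python3 -c "
from h import *
p,R,s=tool();print(p,jaw(),R[:,0],s['opening'],s['contact_force'])
"
```

```text
[0.54383699 0.03468103 0.03147129] -93.18839859295547 [ 8.08386110e-02 -2.04501561e-04 -9.96727183e-01] 0.040393225332147085 [ 0.48834129 -0.93456535 -1.06838149]
```

play_rows(moves=[[[0,0,0,0,-1],[0,0,0,0,-1],[0,0,0,0,-1],[-0.01,0,0,0,-1],[-0.025,0,-0.002,0,-1],[-0.03,0,-0.002,0,-1],[-0.03,0.01,-0.002,0,-1],[-0.02,0.02,0,0,-1],[-0.005,0.03,0,0,-1],[0,0.03,0,0,-1]]])

```text
time: 18.5
tool_pos: [0.5314, -0.0544, 0.1561]
tool_rot: [-3.08, 1.499, 0.012]
contact_force: [0.7, -0.9, -3.6]
opening: 0.0357
```

```bash
python3 -c "
from h import *
import pickle
p,R,s=tool();print(R[:,0])
plan([.4901,-.1977,.15],-93.2,5,-1)
pickle.dump(robot.get_calibration('wrist'),open('w6.pkl','wb'))
snap('wrist','w6.png')
"
```

```text
[ 7.20213139e-02  9.00240778e-04 -9.97402687e-01]
from [ 0.5314 -0.0544  0.1561] jaw -92.83 da -0.4 t 18.5 f [ 0.7 -0.9 -3.6] op 0.0357 q [-0.26  0.39  1.67  0.02  1.02  1.35]
[[0.0012, 0.029, 0.0068, 0.07, -1], [0.0012, 0.029, 0.0068, 0.07, -1], [0.0012, 0.0291, 0.0068, 0.07, -1], [0.0012, 0.0291, 0.0067, 0.07, -1], [0.0012, 0.0291, 0.0067, 0.07, -1]]
```

View pics/w6.png

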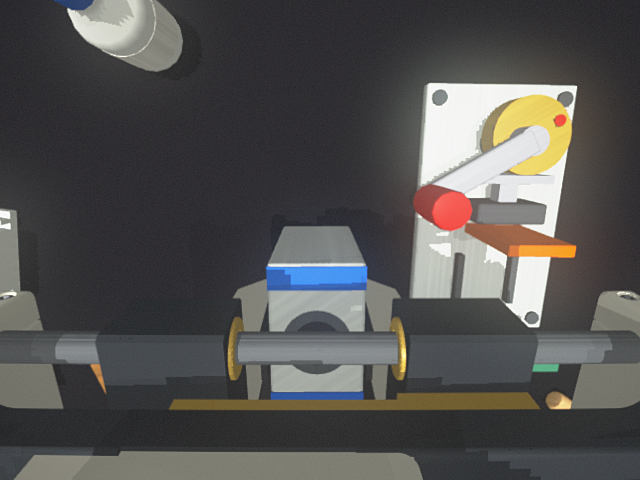

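```bash
python3 - <<'E'
from h import *
import pickle
from fx import W,r
c=pickle.load(open('w6.pkl','rb'))
im=cv2.imread('pics/w6.png')
big=cv2.resize(im[70:330,400:600],None,fx=2.3,fy=2.3,interpolation=2)
for m in [(-.105,-.06,.012),(-.105,.06,.012),(.105,.06,.012),(.055-.022,-.02,.022),(.055-.022,.02,.022),(.077,.02,.022),(.077,-.02,.022),(-.06,0,.062)]:
    q=proj('wrist',W(r.x,m),c);print(m,q.round(1))
    b=((q-[400,70])*2.3).astype(int);cv2.circle(big,tuple(map(int,b)),2,(0,0,255),-1)
cv2.imwrite('pics/c7.png',big)
E
```

```text
(-0.105, -0.06, 0.012) [427.2  81.9]
(-0.105, 0.06, 0.012) [578.7  84.1]
(0.105, 0.06, 0.012) [540.2 328.1]
(0.033, -0.02, 0.022) [465.8 255.1]
(0.033, 0.02, 0.022) [512.9 255.4]
(0.077, 0.02, 0.022) [506.3 304. ]
(0.077, -0.02, 0.022) [460.6 303.7]
(-0.06, 0, 0.062) [531.5 140.4]
```

View pics/c7.png

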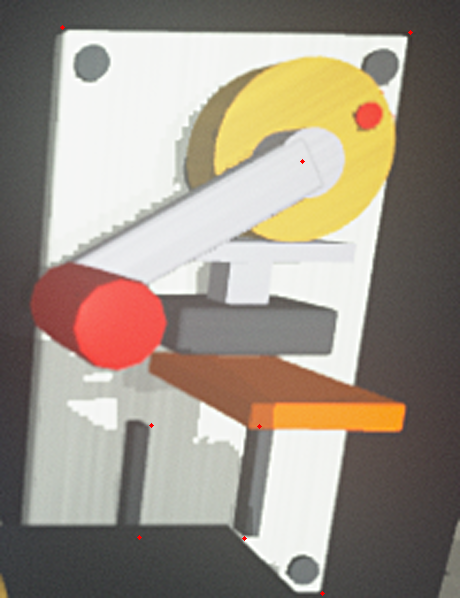

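Reprojection of the fixture model agrees within 1–2 px (plate corners at (427,82) and (579,84), rails at (465,255) and (513,255)), so the nest estimate holds.

play_rows(moves=[[[0,0.03,0.008,0,-1],[0,0.03,0.008,0,-1],[0,0.03,0.008,0.2,-1],[0,0.025,0.006,0.2,-1],[0,0.01,0.003,0,-1],[0,0,0,0,-1],[0,0,0,0,-1],[0,0,0,0,-1],[0,0,0,0,-1],[0,0,0,0,-1]]])

```text
time: 19.55
tool_pos: [0.4883, -0.1827, 0.1543]
tool_rot: [-3.064, 1.502, 0.02]
contact_force: [0.6, -0.7, -3.6]
opening: 0.0357
```

```bash
python3 -c "
from h import *
p,R,s=tool();print(R[:,0])
plan([.4901,-.1977,.1],-93.2,3,-1)
"
```

```text
[ 0.06842596  0.00133767 -0.9976553 ]
from [ 0.4883 -0.1827  0.1543] jaw -93.33 da 0.1 t 19.55 f [ 0.6 -0.7 -3.6] op 0.0357 q [-0.53  0.37  1.7   0.04  1.01  1.08]
[[0.0181, 0.005, -0.0009, -0.04, -1], [0.0181, 0.005, -0.0009, -0.04, -1], [0.0181, 0.005, -0.0009, -0.04, -1]]
```

play_rows(moves=[[[0.005,0.006,0,0,-1],[0.012,0.006,0.001,0,-1],[0.013,0.003,0.001,0,-1],[0.013,0,0.001,0,-1],[0.007,0,0,0,-1],[0,0,0,0,-1],[0,0,0,0,-1],[0,0,0,0,-1],[0,0,0,0,-1],[0,0,0,0,-1]]])

```text
time: 20.55
tool_pos: [0.4885, -0.1991, 0.0998]
tool_rot: [-3.072, 1.502, 0.013]
contact_force: [-0.5, 0.4, -3.5]
opening: 0.0361
```

```bash
python3 -c "
from h import *
p,R,s=tool();print(R[:,0])
plan([.4901,-.1977,.065],-93.2,3,-1)
snap('scene','s4.png');snap('wrist','w7.png')
im=cv2.imread('pics/s4.png');cv2.imwrite('pics/c8.png',cv2.resize(im[150:260,200:330],None,fx=5,fy=5,interpolation=2))
"
```

```text
[ 6.86936264e-02  9.10953048e-04 -9.97637387e-01]
from [ 0.4885 -0.1991  0.0998] jaw -93.23 da 0.0 t 20.55 f [-0.5  0.4 -3.5] op 0.0361 q [-0.55  0.45  1.75  0.05  0.88  1.04]
[[0.0116, -0.0005, -0.0005, -0.01, -1], [0.0116, -0.0005, -0.0005, -0.01, -1], [0.0116, -0.0005, -0.0005, -0.01, -1]]
```

View pics/c8.png

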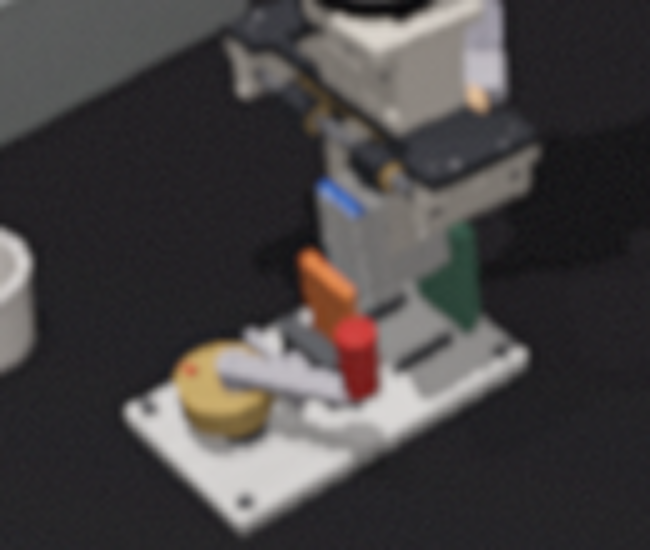

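View pics/w7.png

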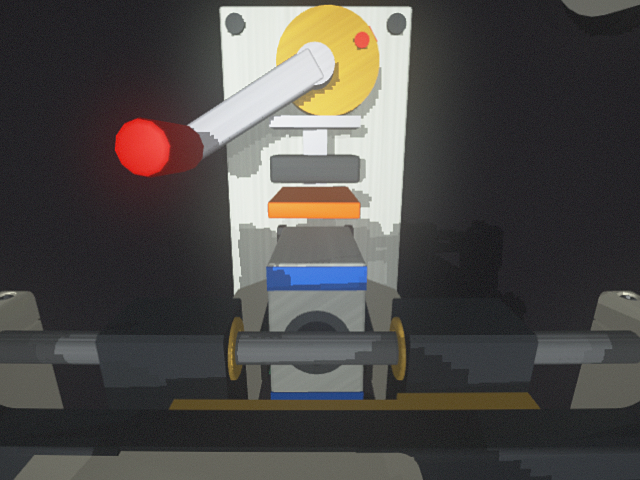

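The sample hangs above the nest in line with the rails (rail ends at (283,228) and (350,228)), clear of the orange pad at (314,210). I lower it slowly.

play_rows(moves=[[[0.006,-0.001,0.001,0,-1],[0.01,0,0.001,0,-1],[0.01,0,0,0,-1],[0.01,0,0,0,-1],[0.005,0,0,0,-1],[0.002,0,0,0,-1],[0,0,0,0,-1],[0,0,0,0,-1],[0,0,0,0,-1],[0,0,0,0,-1]]])

```text
time: 21.65
tool_pos: [0.4895, -0.1977, 0.0526]
tool_rot: [-3.068, 1.502, 0.017]
contact_force: [0.9, 0.2, -4.4]
opening: 0.0358
```

```bash
python3 -c "
from h import *
p,R,s=tool();print(R[:,0])
plan([.4901,-.1977,.0445],-93.2,3,-1)
snap('wrist','w8.png')
"
```

```text
[ 0.06826927  0.00115277 -0.99766627]
from [ 0.4895 -0.1977  0.0526] jaw -93.23 da 0.0 t 21.65 f [ 0.9  0.2 -4.4] op 0.0358 q [-0.55  0.53  1.79  0.05  0.77  1.04]
[[0.0027, -0.0, -0.0002, -0.01, -1], [0.0027, -0.0, -0.0002, -0.01, -1], [0.0027, -0.0, -0.0002, -0.01, -1]]
```

View pics/w8.png

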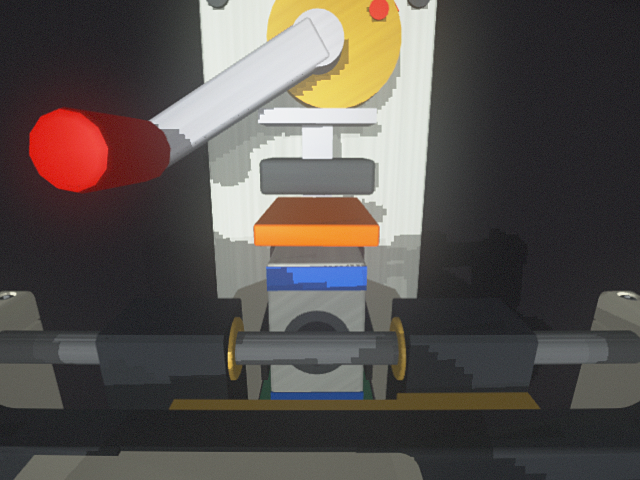

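play_rows(moves=[[[0.003,0,0,0,-1],[0.003,0,0,0,-1],[0.003,0,0,0,-1],[0.001,0,0,0,-1],[0,0,0,0,-1],[0,0,0,0,-1],[0,0,0,0,-1],[0,0,0,0,-1],[0,0,0,0,-1],[0,0,0,0,-1]]])

```text
time: 22.7
tool_pos: [0.4908, -0.198, 0.0437]
tool_rot: [-3.087, 1.5, -0.002]
contact_force: [-0.6, 0.9, -0.2]
opening: 0.0361
```

```bash
python3 -c "
from h import *
p,R,s=tool();print(R[:,0])
plan([.4901,-.1977,.0445],-93.2,3,-1)
"
```

```text
[ 7.03230478e-02 -1.05657524e-04 -9.97524264e-01]
from [ 0.4908 -0.198   0.0437] jaw -93.21 da 0.0 t 22.7 f [-0.6  0.9 -0.2] op 0.0361 q [-0.55  0.54  1.79  0.05  0.75  1.04]
[[-0.0003, -0.0001, 0.0002, -0.0, -1], [-0.0003, -0.0001, 0.0002, -0.0, -1], [-0.0003, -0.0001, 0.0002, -0.0, -1]]
```

Contact force in z went from −4 to about 0 at TCP height 44 mm, as expected with the block standing on the plate. Releasing.

play_rows(moves=[[[0,0,0,0,-0.2],[0,0,0,0,0.3],[0,0,0,0,0.6],[0,0,0,0,0.6],[-0.005,0,0,0,0.6],[-0.02,0,-0.002,0,0.6],[-0.03,0,-0.002,0,0.6],[-0.03,0,-0.002,0,0.6],[-0.03,0,-0.002,-5,0.6],[-0.01,0,-0.005,-8,0.5]]])

```text
time: 23.7
tool_pos: [0.4944, -0.1982, 0.1742]
tool_rot: [2.975, 1.502, 0.009]
contact_force: [-0.4, 0.3, -0.2]
opening: 0.0705
```

```bash
python3 -c "
from h import *
p,R,s=tool();print(R[:,0])
plan([.5617,-.1343,.17],10,11,0.4)
snap('top','t2.png')
im=cv2.imread('pics/t2.png');cv2.imwrite('pics/c9.png',cv2.resize(im[160:310,330:510],None,fx=4,fy=4,interpolation=2))
"
```

```text
[ 6.88913860e-02  6.17133576e-04 -9.97623975e-01]
from [ 0.4944 -0.1982  0.1742] jaw -79.97 da 90.0 t 23.7 f [-0.4  0.3 -0.2] op 0.0705 q [-0.55  0.37  1.64  0.04  1.07  0.83]
[[0.0004, -0.0047, -0.007, -8.18, 0.4], [0.0004, -0.0036, -0.0076, -8.18, 0.4], [0.0004, -0.0025, -0.0081, -8.18, 0.4], [0.0004, -0.0013, -0.0083, -8.18, 0.4], [0.0004, -0.0001, -0.0084, -8.18, 0.4], [0.0004, 0.0011, -0.0084, -8.18, 0.4], [0.0004, 0.0023, -0.0081, -8.18, 0.4], [0.0004, 0.0034, -0.0077, -8.18, 0.4], [0.0004, 0.0045, -0.0072, -8.18, 0.4], [0.0004, 0.0054, -0.0065, -8.18, 0.4], [0.0004, 0.0063, -0.0056, -8.18, 0.4]]
```

View pics/c9.png

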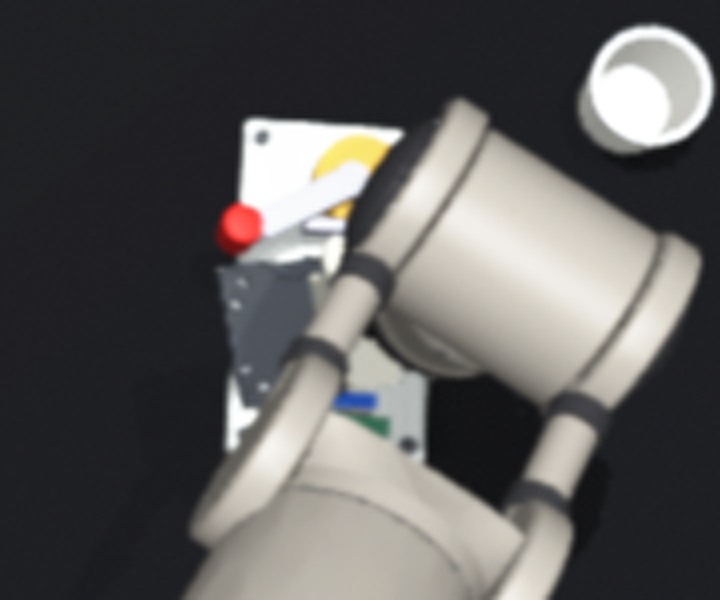

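play_rows(moves=[[[0,-0.005,-0.007,-8.4,0.4],[0,-0.004,-0.008,-8.4,0.4],[0,-0.003,-0.008,-8.4,0.4],[0,-0.001,-0.009,-8.4,0.4],[0,0,-0.009,-8.4,0.4],[0,0.001,-0.009,-8.4,0.4],[0,0.003,-0.008,-8.4,0.4],[0,0.004,-0.008,-8.4,0.4],[0,0.004,-0.006,-8,0.4],[0,0.003,-0.003,-5,0.4]]])

```text
time: 24.75
tool_pos: [0.5534, -0.1386, 0.1766]
tool_rot: [1.553, 1.504, 0.014]
contact_force: [1.2, 0.0, 0.9]
opening: 0.0641
```

```bash
python3 -c "
from h import *
import pickle
p,R,s=tool();print(R[:,0])
plan([.5617,-.1343,.12],10,5,0.4)
pickle.dump(robot.get_calibration('wrist'),open('w9.pkl','wb'))
snap('wrist','w9.png')
"
```

```text
[ 6.66210412e-02  9.29622891e-04 -9.97777918e-01]
from [ 0.5534 -0.1386  0.1766] jaw 1.85 da 8.2 t 24.75 f [1.2 0.  0.9] op 0.0641 q [-0.39  0.43  1.53  0.03  1.12 -0.44]
[[0.0113, 0.0017, -0.0008, -1.63, 0.4], [0.0113, 0.0017, -0.0008, -1.63, 0.4], [0.0113, 0.0017, -0.0007, -1.63, 0.4], [0.0113, 0.0017, -0.0007, -1.63, 0.4], [0.0113, 0.0018, -0.0006, -1.63, 0.4]]
```

View pics/w9.png

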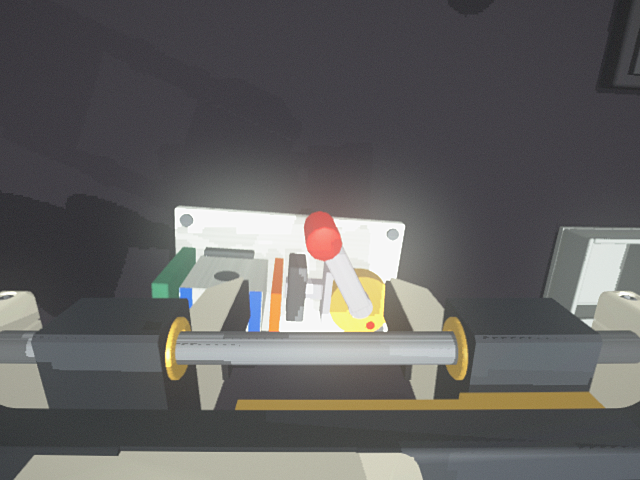

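```bash
python3 -c "
from h import *
import pickle
c=pickle.load(open('w9.pkl','rb'))
k=atz('wrist',(324,241),.113,c);print(k)
ax=np.array([.5993,-.2039]);d=k[:2]-ax;print(np.hypot(*d),(np.arctan2(d[1],d[0])-np.radians(176.8)+np.pi)%(2*np.pi))
"
```

```text
[ 0.56194946 -0.13055388  0.113     ]
0.08230866321230382 2.097656565906998
```

play_rows(moves=[[[0.01,0.001,-0.001,-1,0.2],[0.02,0.001,-0.002,-1,0.2],[0.02,0.001,-0.002,-1,0.2],[0.02,0.001,-0.001,-1,0.2],[0.015,0,0,0,0.2],[0.005,0,0,0,0.2],[0,0,0,0,0.2],[0,0,0,0,0.2],[0,0,0,0,0.2],[0,0,0,0,0.2]]])

```text
time: 25.8
tool_pos: [0.5614, -0.1323, 0.0801]
tool_rot: [1.508, 1.506, 0.022]
contact_force: [0.6, 0.1, -0.1]
opening: 0.0552
```

```bash
python3 -c "
from h import *
p,R,s=tool();print(R[:,0])
plan([.564,-.1326,.076],10,2,0.2)
"
```

```text
[ 0.06443652  0.00144287 -0.99792077]
from [ 0.5614 -0.1323  0.0801] jaw 4.9 da 5.1 t 25.8 f [ 0.6  0.1 -0.1] op 0.0552 q [-0.38  0.56  1.62  0.03  0.9  -0.48]
[[0.0021, 0.0013, 0.0003, -2.55, 0.2], [0.0021, 0.0013, 0.0003, -2.55, 0.2]]
```

play_rows(moves=[[[0.002,0.001,0,0,0.2],[0.002,0.001,0,0,0],[0,0,0,0,-0.5],[0,0,0,0,-1],[0,0,0,0,-1],[0,0,0,0,-1],[0,0,0,0,-1],[0,0,0,0,-1],[0,0,0,0,-1],[0,0,0,0,-1]]], grip_force=12)

```text
time: 26.8
tool_pos: [0.5641, -0.1323, 0.0774]
tool_rot: [1.495, 1.505, 0.009]
contact_force: [0.0, 0.2, 0.7]
opening: 0.0246
```

```bash
cat > arc.py <<'E'
from h import *
import sys
# arc plan: from current angle to value v1 (rad), n rows, with turn per row deg (handle cw -> jaw cw = +turn)
v1=float(sys.argv[1]);n=int(sys.argv[2]);turn=float(sys.argv[3])
p,R,s=tool();ax=np.array([.5993,-.2039]);g=p-.017*R[:,0]
d=g[:2]-ax;r=np.hypot(*d);th=np.arctan2(d[1],d[0]);v=(th-np.radians(176.8)+np.pi)%(2*np.pi)
if v>4: v-=2*np.pi
print('grasp',g.round(4),'r',r.round(4),'v',v.round(3),'jaw',jaw().round(1),'tilt',R[:,0].round(3),'f',np.round(s['contact_force'],1),'op',round(float(s['opening']),4),'t',s['time'],'q',np.round(s['qpos'],2))
a0=np.radians(jaw());pos=g[:2].copy();rows=[]
for i in range(1,n+1):
    vi=v+(v1-v)*i/n; t=np.radians(356.8)+vi; q=ax+(r+(.08-r)*i/n)*np.array([np.cos(t),np.sin(t)])
    D=q-pos;pos=q;a=a0-np.radians(turn)*(i-1);y=np.array([np.cos(a),np.sin(a)]);z=np.array([np.sin(a),-np.cos(a)])
    rows.append([0,round(float(D@y),4),round(float(D@z),4),turn,-1])
print(json.dumps(rows))
E
python3 arc.py 1.2 8 5
```

```text
grasp [ 0.563  -0.1323  0.0943] r 0.0803 v 2.096 jaw 4.9 tilt [ 0.066  0.001 -0.998] f [0.  0.2 0.7] op 0.0246 t 26.8 q [-0.38  0.56  1.62  0.03  0.9  -0.48]
[[0, 0.0085, -0.0029, 5.0, -1], [0, 0.0086, -0.0027, 5.0, -1], [0, 0.0086, -0.0024, 5.0, -1], [0, 0.0087, -0.0022, 5.0, -1], [0, 0.0087, -0.002, 5.0, -1], [0, 0.0088, -0.0018, 5.0, -1], [0, 0.0088, -0.0016, 5.0, -1], [0, 0.0089, -0.0013, 5.0, -1]]
```

play_rows(moves=[[[0.0005,0.0085,-0.003,5,-1],[0.0005,0.0086,-0.0027,5,-1],[0.0005,0.0086,-0.0024,5,-1],[0.0005,0.0087,-0.0022,5,-1],[0.0005,0.0087,-0.002,5,-1],[0.0005,0.0088,-0.0018,5,-1],[0.0005,0.0088,-0.0016,5,-1],[0.0005,0.0088,-0.0013,5,-1],[0,0,0,0,-1],[0,0,0,0,-1]]])

```text
time: 27.8
tool_pos: [0.6287, -0.1287, 0.0771]
tool_rot: [2.333, 1.52, 0.124]
contact_force: [0.9, 0.1, 1.5]
opening: 0.0244
```

```bash
python3 arc.py 0.3 8 6
```

```text
grasp [ 0.6279 -0.1288  0.0941] r 0.0803 v 1.263 jaw -36.6 tilt [ 0.05   0.006 -0.999] f [0.9 0.1 1.5] op 0.0244 t 27.8 q [-0.33  0.67  1.41  0.03  1.02  0.29]
[[0, 0.0094, -0.002, 6.0, -1], [0, 0.0095, -0.0019, 6.0, -1], [0, 0.0095, -0.0017, 6.0, -1], [0, 0.0095, -0.0016, 6.0, -1], [0, 0.0095, -0.0014, 6.0, -1], [0, 0.0096, -0.0013, 6.0, -1], [0, 0.0096, -0.0011, 6.0, -1], [0, 0.0096, -0.001, 6.0, -1]]
```

Tracking well (radius 80.3 mm), tilt decreasing.

play_rows(moves=[[[0.0003,0.0094,-0.002,6,-1],[0.0003,0.0095,-0.0019,6,-1],[0.0003,0.0095,-0.0017,6,-1],[0.0003,0.0095,-0.0016,6,-1],[0.0002,0.0095,-0.0014,6,-1],[0.0002,0.0096,-0.0013,6,-1],[0.0001,0.0096,-0.0011,6,-1],[0,0.0096,-0.001,6,-1],[0,0,0,0,-1],[0,0,0,0,-1]]])

```text
time: 28.8
tool_pos: [0.6744, -0.1726, 0.0767]
tool_rot: [-2.711, 1.522, 0.516]
contact_force: [0.9, 0.1, 1.0]
opening: 0.0237
```

```bash
python3 arc.py 0.0 5 2
```

```text
grasp [ 0.6737 -0.173   0.0937] r 0.0805 v 0.449 jaw -85.1 tilt [ 0.042  0.024 -0.999] f [0.9 0.1 1. ] op 0.0237 t 28.8 q [-0.38  0.77  1.21  0.04  1.13  1.09]
[[0, 0.007, -0.0018, 2.0, -1], [0, 0.0071, -0.0014, 2.0, -1], [0, 0.0071, -0.001, 2.0, -1], [0, 0.0072, -0.0006, 2.0, -1], [0, 0.0072, -0.0002, 2.0, -1]]
```

play_rows(moves=[[[0,0.007,-0.0018,2,-1],[0,0.0071,-0.0014,2,-1],[0,0.0071,-0.001,2,-1],[0,0.0072,-0.0006,0,-1],[0,0.0072,-0.0002,0,-1],[0,0,0,0,-1],[0,0,0,0,-1],[0,0,0,0,-1],[0,0,0,0,-1],[0,0,0,0,-1]]])

```text
time: 29.8
tool_pos: [0.6806, -0.1996, 0.0767]
tool_rot: [-2.442, 1.516, 0.688]
contact_force: [1.5, 1.3, 0.4]
opening: 0.024
```

```bash
python3 arc.py 0.0 1 0; python3 -c "
from h import *
import pickle
pickle.dump(robot.get_calibration('wrist'),open('w10.pkl','wb'))
snap('wrist','w10.png');snap('top','t3.png')
im=cv2.imread('pics/t3.png');cv2.imwrite('pics/c10.png',cv2.resize(im[160:310,330:510],None,fx=4,fy=4,interpolation=2))
"
```

```text
grasp [ 0.6799 -0.2002  0.0937] r 0.0807 v 0.102 jaw -90.6 tilt [ 0.043  0.035 -0.998] f [1.5 1.3 0.4] op 0.024 t 29.8 q [-0.42  0.79  1.16  0.05  1.17  1.15]
[[0, 0.0082, 0.0006, 0.0, -1]]
```

View pics/w10.png

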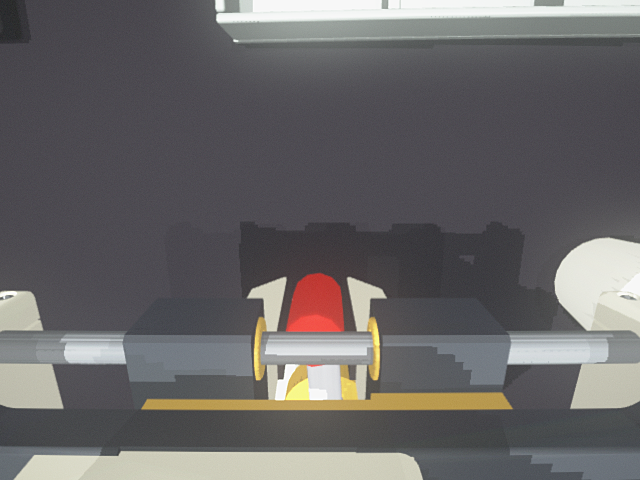

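View pics/c10.png

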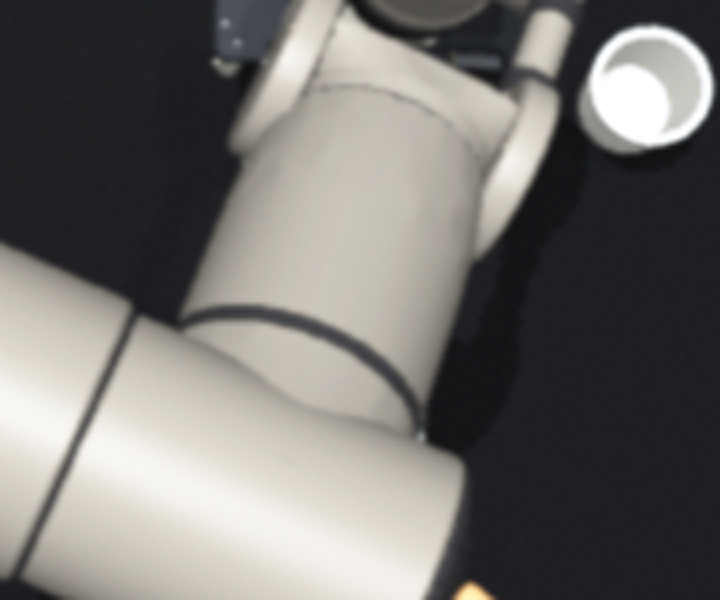

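play_rows(moves=[[[0,0.004,0.0003,0,-1],[0,0.0045,0.0003,0,-1],[0,0,0,0,-1],[0,0,0,0,-1],[0,0,0,0,-1],[0,0,0,0,-1],[0,0,0,0,-1],[0,0,0,0,-1],[0,0,0,0,-1],[0,0,0,0,-1]]])

```text
time: 30.9
tool_pos: [0.6807, -0.2053, 0.0766]
tool_rot: [-2.397, 1.512, 0.734]
contact_force: [1.5, 2.1, -0.1]
opening: 0.0239
```

```bash
python3 arc.py 0.0 1 0
```

```text
grasp [ 0.68   -0.206   0.0936] r 0.0807 v 0.03 jaw -90.6 tilt [ 0.044  0.039 -0.998] f [ 1.5  2.1 -0.1] op 0.0239 t 30.9 q [-0.42  0.8   1.15  0.06  1.17  1.13]
[[0, 0.0024, 0.0008, 0.0, -1]]
```

play_rows(moves=[[[0,0.003,0,0,-1],[0,0,0,0,-1],[0,0,0,0,-1],[0,0,0,0,-0.4],[0,0,0,0,-0.1],[0,0,0,0,0],[-0.005,0,0,0,0],[-0.02,0,0,0,0],[-0.03,0,0,0,0],[-0.03,0,0,0,0.5]]])

```text
time: 31.9
tool_pos: [0.6731, -0.2114, 0.158]
tool_rot: [-2.142, 1.516, 0.987]
contact_force: [0.5, 0.4, 0.6]
opening: 0.0496
```

```bash
python3 arc.py 0.0 1 0;python3 -c "
from h import *
plan([.56,-.02,.25],-90,6,1)"
```

```text
grasp [ 0.6726 -0.2121  0.175 ] r 0.0737 v -0.056 jaw -90.7 tilt [ 0.03   0.045 -0.999] f [0.5 0.4 0.6] op 0.0496 t 31.9 q [-0.44  0.73  1.06  0.06  1.35  1.13]
[[0, -0.0038, -0.0066, 0.0, -1]]
from [ 0.6731 -0.2114  0.158 ] jaw -90.66 da 0.7 t 31.9 f [0.5 0.4 0.6] op 0.0496 q [-0.44  0.73  1.06  0.06  1.35  1.13]
[[-0.0153, -0.0317, 0.0192, -0.11, 1], [-0.0153, -0.0317, 0.0192, -0.11, 1], [-0.0153, -0.0317, 0.0191, -0.11, 1], [-0.0153, -0.0318, 0.019, -0.11, 1], [-0.0153, -0.0318, 0.019, -0.11, 1], [-0.0153, -0.0319, 0.0189, -0.11, 1]]
```

play_rows(moves=[[[-0.03,0,0.02,0,1],[-0.035,-0.001,0.04,0,1],[-0.035,-0.002,0.045,0,1],[-0.03,-0.002,0.04,0,1],[0,0,0.02,0,1],[0,0,0,0,1],[0,0,0,0,1],[0,0,0,0,1],[0,0,0,0,1],[0,0,0,0,1]]])

```text
time: 32.9
tool_pos: [0.511, -0.212, 0.2867]
tool_rot: [-2.387, 1.515, 0.742]
contact_force: [0.1, 0.1, -0.2]
opening: 0.0918
```

```bash
python3 -c "
from h import *
import pickle
p,R,s=tool();print(p,R[:,0],s['time'])
pickle.dump(robot.get_calibration('wrist'),open('w11.pkl','wb'))
snap('wrist','w11.png');snap('scene','s5.png')
im=cv2.imread('pics/s5.png');cv2.imwrite('pics/c11.png',cv2.resize(im[150:270,200:340],None,fx=5,fy=5,interpolation=2))
"
```

```text
[ 0.5110251  -0.21199553  0.28672483] [ 0.04105491  0.03767306 -0.99844641] 32.9
```

View pics/w11.png

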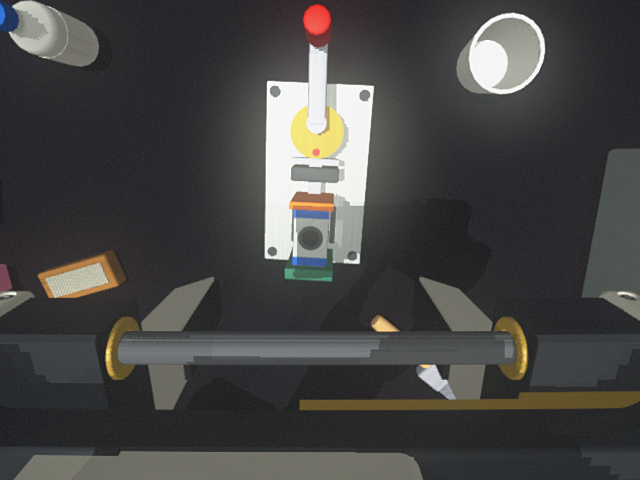

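View pics/c11.png

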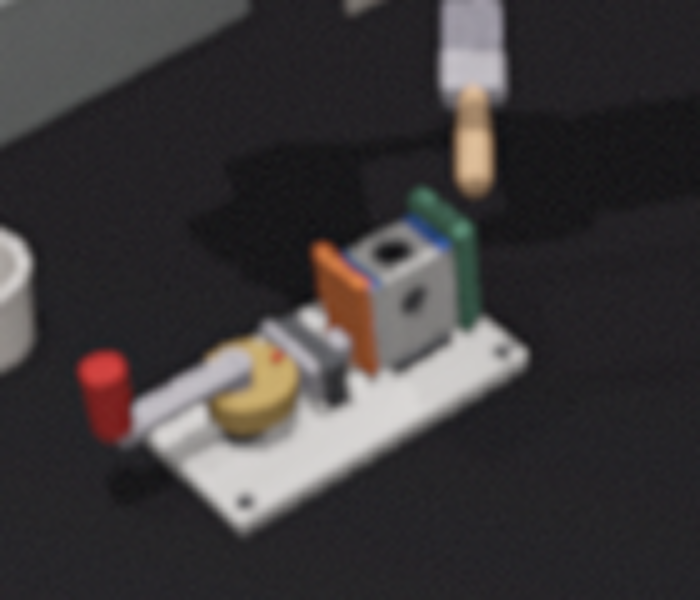

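The sample stands in the nest between the orange pad (312,201) and the green stop (309,271). The handle points up, with the knob at (317,22), and the red mark at (316,153) faces the follower. I measure the cam angle and refit the fixture.

```bash
python3 - <<'E'
from h import *
im=cv2.imread('pics/w11.png');cv2.imwrite('pics/c12.png',cv2.resize(im[0:170,250:390],None,fx=3.5,fy=3.5,interpolation=2));cv2.imwrite('pics/c13.png',cv2.resize(im[130:290,250:390],None,fx=3.5,fy=3.5,interpolation=2))
E
```

```text
(no output)
```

View pics/c12.png

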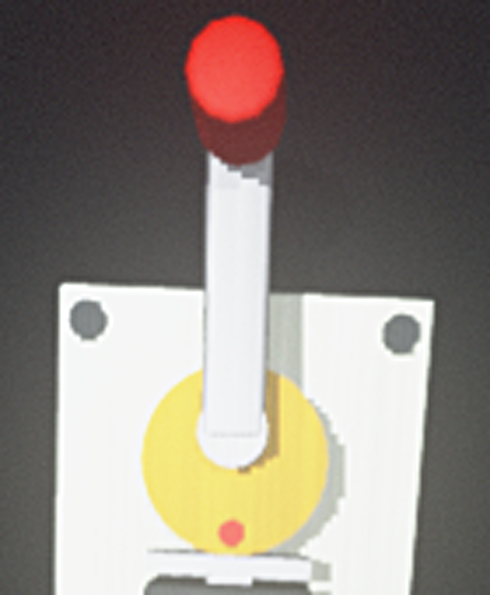

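View pics/c13.png

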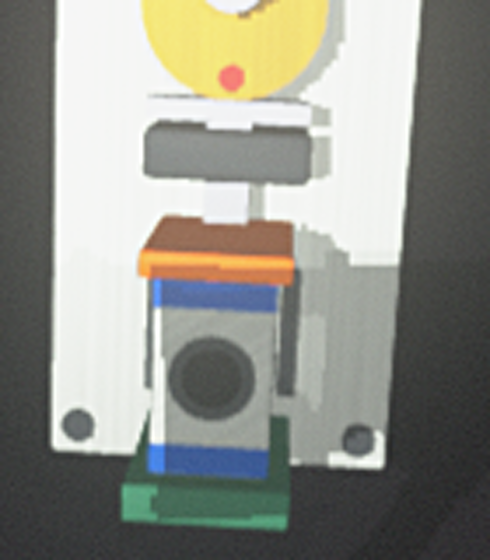

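```bash
python3 - <<'E'
from h import *
import pickle
c=pickle.load(open('w11.pkl','rb'))
A=lambda u,v:np.array([250+(u+.5)/3.5-.5,(v+.5)/3.5-.5]);B=lambda u,v:A(u,v)+[0,130]
P=np.array([atz('wrist',q,.012,c)[:2] for q in [A(61,284),A(433,300),B(383,468),B(52,450)]])
M=np.array([(-.105,-.06),(-.105,.06),(.105,.06),(.105,-.06)])
x,e=fit2(M,P);print(x,np.degrees(x[2])%360,e)
k=atz('wrist',A(235,68),.113,c)
for z in (.066,.068):
    a=atz('wrist',A(232,434),z,c);d=k-a;print(a,k,np.hypot(*d[:2]),'handle-vs-fix deg',(np.degrees(np.arctan2(d[1],d[0]))-np.degrees(x[2])+180)%360-180 if 1 else 0)
ax=x[:2]-.06*np.array([np.cos(x[2]),np.sin(x[2])]);d=k[:2]-ax;print('axis',ax,np.hypot(*d),'cam deg (model axis)',(np.degrees(np.arctan2(d[1],d[0])-x[2])-180+180)%360-180)
for z in (.045,.05,.055):
    m=atz('wrist',A(231,532),z,c)[:2];d=m-ax;print('mark',m,np.hypot(*d),(np.degrees(np.arctan2(d[1],d[0])-x[2])+180)%360-180)
b=atz('wrist',B(212,378),.082,c)[:2]-x[:2];C=np.array([[np.cos(x[2]),np.sin(x[2])],[-np.sin(x[2]),np.cos(x[2])]]);print('block fix',C@b)
E
```

```text
[ 0.53920077 -0.20102698 -3.19917198] 176.70094752739763 0.0011362711332927322
[ 0.59800757 -0.20420237  0.066     ] [ 0.67869839 -0.20761022  0.113     ] 0.08076275760974241 handle-vs-fix deg -179.11930709233536
[ 0.5979377  -0.20428014  0.068     ] [ 0.67869839 -0.20761022  0.113     ] 0.08082931990752877 handle-vs-fix deg -179.06213824171823
axis [ 0.59910134 -0.20447983] 0.07965858993427774 cam deg (model axis) 1.0468880364409472
mark [ 0.56995602 -0.20277239] 0.029195287435462527 -0.05372101644547911
mark [ 0.5701395  -0.20297445] 0.02900093087349719 0.323599571998443
mark [ 0.57032298 -0.20317651] 0.028807848981171582 0.705994842062978
block fix [ 0.05473062 -0.00016852]
```

Cam is at about 1° (0.015 rad) from square, and the block centre is at fixture (54.7, −0.2) mm against the nominal (55, 0). The arm is clear of everything.

```bash
python3 -c "
from h import *
snap('scene','s6.png');print(robot.observe()['contact_force'])"
```

```text
[-0.28943347  0.36771296 -0.15254797]
```

View pics/s6.png

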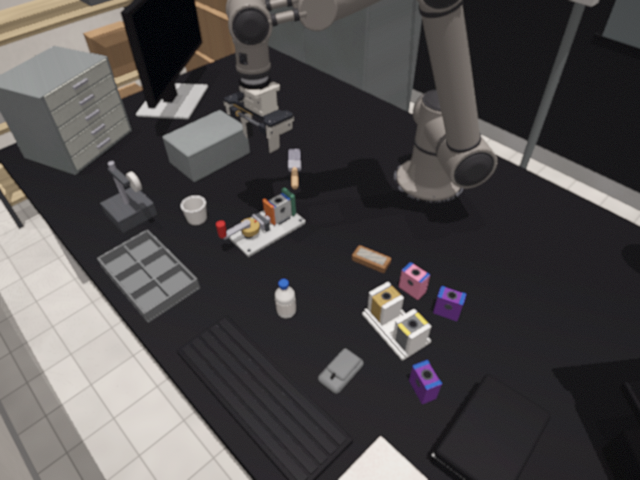

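The scene matches the first picture apart from the moved sample: both spares are still in the rack, and the bottle (286,300), mouse (341,370), cup (194,210), case (371,258) and brush (294,168) haven't moved.

```bash
python3 -c "
from h import *
print(robot.hand_in(), robot.observe()['time'])"
```

```text
the job is handed in; nothing more can be done
the job is handed in; nothing more can be done
```

The sample block is clamped in the nest, and I handed the job in at about 33 s of the 72 s allowed. I drew the cam back to about 2.1 rad and lifted the blue-striped sample out of the middle slot. After regrasping it on the bench, I stood it in the nest and let go. I then swung the handle until the red mark faced the follower.

**Last checks:**
- **Cam angle:** the wrist picture puts the cam about 0 to 1° (under 0.02 rad) from square.
- **Block position:** its centre is at fixture (54.7, −0.2) mm, against the nominal (55, 0). It stands upright between the orange pad and the green stop.
- **Other things:** in the final scene picture the two spare blocks, mouse, bottle, case, cup and brush are where they were at the start.
- **Robot:** nothing was touching the arm or gripper at the end, with contact force about 0.5 N.

**Off along the way:** the tool tilted by up to about 4.6° during the job. It was allowed for in the moves and did not stop the placing. The top and wrist cameras disagreed by about 2 mm on the fixture's y; I used the wrist value, and the block fitted.

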